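# Charge the nursery feeder and couple up its inlet

### The arm

A 7-joint arm with a two-finger parallel gripper is mounted at the origin on the work surface. World frame = base frame: x ahead of the robot, y to its left, z up, the work surface at z = 0. Lengths are in m, angles in rad, forces in N, time in s.
With the tool pointing down it reaches from about 0.4 to 0.875 m from the base axis. Payload 19.3 kg.
Tool frame: the origin (TCP) lies on the centre line of the jaws, within the pads' length; the fingertips stand 14 mm ahead of it and the grasp point (between the pads) lies 5 mm behind it; x points along the fingers, y is the direction in which the jaws open and shut, and the axes are right-handed (so a half turn about x gives the same grasp; the last joint's range is limited). The gripper opens to 85 mm and grips with 20 to 120 N. Pads are 22 mm wide; open, the fingers measure 114 mm over their backs; the gripper's body (76 mm by 85 mm) begins 54 mm behind the grasp point. The pads swing forward as they close: fully open they stand 13 mm farther back than shut.
Start: joints at [1.153, 0.521, -0.036, 1.599, 0.021, 1.021, -0.113], TCP at [0.213, -0.588, 0.245] pointing down, gripper open.
Joint ranges: [-2.91, 2.91], [-0.3, 2.13], [-1.5, 1.42], [0.17, 2.43], [-1.26, 4.41], [0.16, 1.93], [-2.52, 2.52]. Speed limits (rad/s): [1.89, 1.89, 2.39, 2.39, 3.01, 3.01, 3.01].

### API

Orientations are given as [roll, pitch, yaw] about the fixed x, y, z axes, in that order (R = Rz(yaw) Ry(pitch) Rx(roll)).
In Python, from workcell import monitor, optics, bot gives the robot as it stands.
- The arm moves only by the tool arm_command, never from a script. Its arguments are lists of equal length, an entry for each row: "delta_pos": the shift along the tool's x, y, z as a fraction of full scale, a list of three; "rotation": the turn, a rotation vector about the tool's x, y, z as a fraction of full scale, a list of three. In form: {"delta_pos": [[dx, dy, dz], ...], "rotation": [[wx, wy, wz], ...]}. A call has 1 to 10 rows; each row shifts and turns the pose as measured when the row begins, along the tool's axes as they then stand; what a row does not reach is not made up. Full scale, the value 1, is 30 mm for a shift and 6 degrees for a turn. A row lasts 1/10 s, in which the tool goes at most 50 mm and 8.59 degrees, less where a joint would pass 70% of its speed; a pose out of reach is approached as far as the arm can. A call with a number of a shift or a turn outside -1 to 1 is refused whole. A call with a gripper value outside its range is refused whole. "gripper" is the closure, from -1 (fully open) to 1 (shut), so that 0 is half open, set as the call begins (left out, the last holds). The fingers move at their own pace and stop on an object; "grip_force" is the grip in N (left out, the last holds). Time passes only in rows, so rows that do not move let the fingers close. It gives the time, the measured TCP pose, the force and the opening at its end, in the units of the state.
- monitor.observe(): the state, without advancing time (a new reading comes with each control period).
- optics.grab_frame(name): name is "scene" or "top" or "wrist"; returns the picture (384x512x3 uint8, red, green, blue); there is no depth.
- optics.camera_params(name): a dict with "fx", "fy", "cx", "cy" (pixels), "dist_coeffs" ([k1, k2, p1, p2, k3] as OpenCV has them; the pictures are not rectified), "origin" and "rotation" of the camera in the world. Camera axes: x right, y down, z forward; pixel columns grow to the right and rows downward; lengths in m; the calibration is good to about 2 mm. A picture is of the moment at which its call begins: read the wrist's pose just before it. camera_params takes no time and is no camera call; for the wrist camera it gives the pose at the moment of the call.
- bot.job_done(): hands the job in, once; it reports no verdict.
The state is a dict: "clock": time; "qpos": joint angles; "qd": joint speeds; "joint_efforts": joint torques, N m; "position": TCP position; "tool_rot": TCP orientation; "force": force on the tool from outside, world axes, zero at the start; "moment": the same for the moment, N m; "grip_width": finger opening in m.
Only numpy, scipy, OpenCV 4.12 (cv2) and the standard library are available. Lean on these libraries where they do the work, as an engineer would, in place of code of your own. Each camera call takes 0.05 s, during which the arm holds its last target. There are 200 camera calls.

### The job

Get the plant feeder on the potting bench ready to run: take the black dust cap off the upright inlet and put it in the grey tray, and slide every white feed cartridge lying on the bench all the way into a sleeve of its own, grip tab left outside. Only when all the cartridges are in, push the camlock coupling fully down onto the grooved inlet with both its cam arms still raised, then swing the arms down one after the other until each hangs straight down. Leave the other things on the bench where they are.

Things in the scene. Friction and masses are not known exactly. Their poses are not given: they have to be found in the camera images.
- feeder: Fixed feeder; origin on the bench, x (yaw +-0.12) away from robot. Left (+y): grey bank of four level sleeves open towards the robot, mouths at x=0, centres y = 60, 109, 158, 207 mm; inside 37 wide, 25 high (floor z 8, roof underside 33, roof top 37), 42 deep to a solid wall; 12 mm walls with round noses; floor lip 55 in front. Housing 70 high from x=55. Inlet at y=-150.
- sleeve0 (a point): Where the origin of a cartridge is when fully home in sleeve 0 (right-most, next to the inlet): on the sleeve's floor (z 8 mm), on its centre line, 7 mm inside the mouth; axes as the feeder's. A cartridge goes in with its x along the feeder's x. All sleeves start empty; any will do.
- sleeve1 (a point): Where the origin of a cartridge is when fully home in sleeve 1 (second from the right): on the sleeve's floor (z 8 mm), on its centre line, 7 mm inside the mouth; axes as the feeder's. A cartridge goes in with its x along the feeder's x. All sleeves start empty; any will do.
- sleeve2 (a point): Where the origin of a cartridge is when fully home in sleeve 2 (third from the right): on the sleeve's floor (z 8 mm), on its centre line, 7 mm inside the mouth; axes as the feeder's. A cartridge goes in with its x along the feeder's x. All sleeves start empty; any will do.
- sleeve3 (a point): Where the origin of a cartridge is when fully home in sleeve 3 (left-most): on the sleeve's floor (z 8 mm), on its centre line, 7 mm inside the mouth; axes as the feeder's. A cartridge goes in with its x along the feeder's x. All sleeves start empty; any will do.
- inlet (a point): Where the coupling's origin is when fully home, at any yaw: on the inlet's vertical axis, z 75 mm, 38 under the adaptor's top. The inlet is an aluminium pipe of radius 22 mm with a grooved adaptor on top: collar radius 31 at z 70-83 mm, groove radius 23 at z 83-104, lip radius 31 at z 104-113, chamfered to 28 at its rim. The dust cap covers it at the start.
- cartridge0: White feed cartridge (2 to 4 are present), flat block 70 (x) x 34 (y) x 22 (z) mm, 0.12 kg, flat on the bench (the cloth has no thickness), yaw 1.57 +-0.4. Origin: centre of underside. Grip tab on its rear: x -35 to -11, 12 thick in y, z 22 to 48; pinch it from above across y at x=-25. Home: +x face against the sleeve's back wall, tab 4 mm outside the mouth.
- cartridge1: White feed cartridge (2 to 4 are present), flat block 70 (x) x 34 (y) x 22 (z) mm, 0.12 kg, flat on the bench (the cloth has no thickness), yaw 1.57 +-0.4. Origin: centre of underside. Grip tab on its rear: x -35 to -11, 12 thick in y, z 22 to 48; pinch it from above across y at x=-25. Home: +x face against the sleeve's back wall, tab 4 mm outside the mouth.
- cartridge2: White feed cartridge (2 to 4 are present), flat block 70 (x) x 34 (y) x 22 (z) mm, 0.12 kg, flat on the bench (the cloth has no thickness), yaw 1.57 +-0.4. Origin: centre of underside. Grip tab on its rear: x -35 to -11, 12 thick in y, z 22 to 48; pinch it from above across y at x=-25. Home: +x face against the sleeve's back wall, tab 4 mm outside the mouth.
- cartridge3: White feed cartridge (2 to 4 are present), flat block 70 (x) x 34 (y) x 22 (z) mm, 0.12 kg, flat on the bench (the cloth has no thickness), yaw 1.57 +-0.4. Origin: centre of underside. Grip tab on its rear: x -35 to -11, 12 thick in y, z 22 to 48; pinch it from above across y at x=-25. Home: +x face against the sleeve's back wall, tab 4 mm outside the mouth.
- coupling: Aluminium camlock coupling standing mouth down on the bench, 0.35 kg. Origin: centre of its mouth. Body 80 mm across, 46 high; bore radius 33, 38 deep to the ceiling, which rests on the adaptor's top. Closed hose stub to grip: radius 12 (ribs 12.8), z 46 to 80. Brass cam arms cam_a at +y and cam_b at -y, hinged at y = +-43, z = 20 about axes parallel to x.
- cam_a (a joint): Swing of arm cam_a, rad: 0 = raised (outward, 40 degrees above level; starts 0 to 0.25), 1.57 = 50 degrees below level, 2.27 = stop, hanging straight down: locked, its cam lobe in the groove, possible only with the coupling fully home. Stays where left (friction 0.06 N m, about 1.5 N at 40 mm). Arm 57 mm long from its hinge, 12 wide (18 at the end), 8 thick.
- cam_b (a joint): Swing of arm cam_b, rad: 0 = raised (outward, 40 degrees above level; starts 0 to 0.25), 1.57 = 50 degrees below level, 2.27 = stop, hanging straight down: locked, its cam lobe in the groove, possible only with the coupling fully home. Stays where left (friction 0.06 N m, about 1.5 N at 40 mm). Arm 57 mm long from its hinge, 12 wide (18 at the end), 8 thick.
- cam_a_end (a point): Point on the centre line of cam arm cam_a, 50 mm from its hinge axis. Pressing hard on one arm shifts the coupling within its 2 mm of play and can ease the other arm off its stop a little: look again at both and press again if need be.
- cam_b_end (a point): Point on the centre line of cam arm cam_b, 50 mm from its hinge axis. Pressing hard on one arm shifts the coupling within its 2 mm of play and can ease the other arm off its stop a little: look again at both and press again if need be.
- dust_cap: Black dust cap sitting loosely on the adaptor's top: a disc 77 mm across with an 8 mm deep rim, knob on top of radius 11 mm, z 13 to 41 mm. Origin: centre of the rim's underside (105 mm above the bench at the start). 0.08 kg.
- tray_in (a point): Centre of the inner floor of the fixed grey open tray (130 x 130 mm outside, walls 4 mm thick and 35 mm high, floor 4 mm thick, on the bench); axes along the tray sides.
- pot_small: Bystander: small terracotta pot, 70 mm across, 60 high, near the robot; origin centre of underside.
- seed_jar: Bystander: seed jar, 56 mm across, 75 high, behind the inlet; origin centre of underside.
- spray: Bystander: white spray bottle, 68 mm across, 190 high, at the right behind the tray; origin centre of underside.
- pot_back: Bystander: terracotta pot, 90 mm across, 80 high, at the left; origin centre of underside.
- trowel: Bystander: trowel-like spatula lying at the near right.
- brush: Bystander: brush lying at the near left.
- seed_box: Bystander: cardboard seed box 60 x 90 x 50 mm, left of the feeder; origin centre of underside.
Mind the look-alikes: they are no part of the job. Of the things shaped like the coupling, the aluminium one is meant.

How it is judged:
By the outcome, as a careful person would: the job done as asked, in the order asked, and still so for the second after the job is handed in, with the robot touching nothing.
Of cartridge0, cartridge1, cartridge2, cartridge3 only 2 to 4 are there at a start; the rules pass over those that are not, and their reading is None.
At some moment in a run one of cartridge0, cartridge1, cartridge2, cartridge3, coupling may be knocked a few centimetres aside while the robot is not near it.
It also fails if it takes over 210 s, if anything falls off the work surface, if the arm or the gripper's body presses on something with over 40 N, if the wrist force passes 120 N, or if a joint passes its speed limit or range.

## Working session

There is one attempt and no reset: what is moved stays moved. The work goes in short steps, Python scripts to look and compute and a tool call to move; the robot and the scene stay as the last step left them, time stands still between calls to the robot, and variables do not carry over. Pictures are saved under pics/ and viewed, about 12 in all and at most 16, crops included, and the job is handed in when it is done.

Besides the shell and the picture viewer there is one more tool, called after "Emit:" as name(argument=value, ...), one argument or row to a line, values as JSON. arm_command: Moves the arm, as the interface text tells. Its arguments: {"type":"object","properties":{"delta_pos":{"type":"array","items":{"type":"array","items":{"type":"number"}}},"rotation":{"type":"array","items":{"type":"array","items":{"type":"number"}}},"gripper":{"type":"number"},"grip_force":{"type":"number"}},"required":["delta_pos","rotation"]}

```bash
mkdir -p pics; cat > h.py <<'E'
import numpy as np, cv2
from workcell import monitor, optics, bot
def grab(n,f=None):
    im=optics.grab_frame(n)
    if f: cv2.imwrite('pics/'+f,im[:,:,::-1])
    return im
def ray(p,uv):
    K=np.array([[p['fx'],0,p['cx']],[0,p['fy'],p['cy']],[0,0,1]]);
    x=cv2.undistortPoints(np.array(uv,float).reshape(-1,1,2),K,np.array(p['dist_coeffs'],float)).reshape(-1,2)
    d=np.c_[x,np.ones(len(x))]@np.array(p['rotation']).T
    return np.array(p['origin']),d
def onz(p,uv,z):
    o,d=ray(p,uv); return o+d*((z-o[2])/d[:,2])[:,None]
def proj(p,P):
    K=np.array([[p['fx'],0,p['cx']],[0,p['fy'],p['cy']],[0,0,1]])
    R=np.array(p['rotation']).T; P=np.array(P,float).reshape(-1,3)
    return cv2.projectPoints(P,cv2.Rodrigues(R)[0],-R@np.array(p['origin']),K,np.array(p['dist_coeffs'],float))[0].reshape(-1,2)
E
python3 - <<'E'
from h import *
for n in('scene','top'):
    a=grab(n,n+'0.png'); p=optics.camera_params(n); print(n,p)
s=monitor.observe(); print(s)
print(optics.camera_params('wrist'))
E
```

```text
scene {'fx': 379.91175311531066, 'fy': 379.91175311531066, 'cx': 253.780546697242, 'cy': 192.61074847979086, 'dist_coeffs': array([-0.05349588,  0.        ,  0.        ,  0.        ,  0.        ]), 'origin': array([1.21789558, 0.68164966, 0.74486354]), 'rotation': array([-2.14638171, -0.02459509,  2.33486179])}
top {'fx': 466.1050868731538, 'fy': 466.1050868731538, 'cx': 256.79045447971765, 'cy': 182.3321612921095, 'dist_coeffs': array([-0.11656209,  0.        ,  0.        ,  0.        ,  0.        ]), 'origin': array([0.20242428, 0.01486732, 1.35743367]), 'rotation': array([-2.9320979 ,  0.00532293, -1.60841349])}
{'clock': 0.1, 'qpos': array([ 1.15282535,  0.52193762, -0.0363261 ,  1.59991776,  0.02116451,
        1.02108636, -0.11274695]), 'qd': array([-5.41454342e-04, -1.79304460e-05,  3.98717273e-04, -1.02705783e-04,
       -5.71942107e-04,  1.07291119e-03, -2.25595691e-03]), 'joint_efforts': array([ 4.38165123e-03, -9.28497577e+01,  1.98355056e+00, -3.70532763e+01,
        1.80264580e-02,  5.35332903e-03, -4.85477608e-05]), 'position': array([ 0.21288965, -0.58734001,  0.24480564]), 'tool_rot': array([-1.5330063 ,  1.56983038,  1.95637909]), 'force': array([-0.75187947, -0.68710342, -0.44531653]), 'moment': array([-0.01139139,  0.00223497, -0.00274998]), 'grip_width': 0.0853769123557013}
{'fx': 293.8819477187969, 'fy': 293.8819477187969, 'cx': 254.64983062571997, 'cy': 191.79061550635458, 'dist_coeffs': array([-0.05144993,  0.        ,  0.        ,  0.        ,  0.        ]), 'origin': array([ 0.28773046, -0.56127987,  0.37350751]), 'rotation': array([ 2.83372778e+00,  1.04823038e-03, -1.22415703e+00])}
```

View both.

```bash
cat >> h.py <<'E'
from scipy.spatial.transform import Rotation as Ro
_cp=optics.camera_params
def cam(n):
    p=dict(_cp(n)); p['rotation']=Ro.from_euler('xyz',p['rotation']).as_matrix(); return p
E
```

```text
(no output)
```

View pics/top0.png

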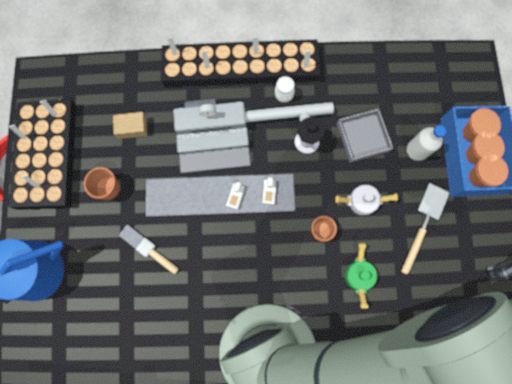

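View pics/scene0.png

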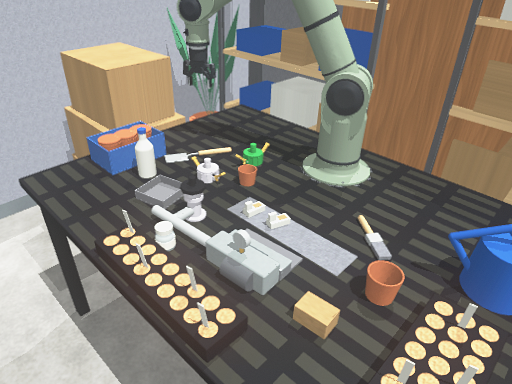

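```bash
python3 - <<'E'
from h import *
a=cv2.imread('pics/top0.png')
cv2.imwrite('pics/c1.png',cv2.resize(a[85:285,165:415],None,fx=3.2,fy=3.0,interpolation=cv2.INTER_CUBIC)[:600])
p=cam('top')
for n,uv,z in [('cartA',(235,195),.022),('cartB',(269,191),.022),('coupl',(365,198),.08),('green',(361,273),.08),('cap',(310,125),.14),('tray',(365,136),.02),('jar',(285,85),.07),('feedermouth c',(213,140),.037),('pot',(324,228),.06),('spray',(425,145),.1)]:
    print(n,onz(p,[uv],z)[0].round(3))
E
```

```text
cartA [0.451 0.076 0.022]
cartB [ 0.459 -0.023  0.022]
coupl [ 0.418 -0.289  0.08 ]
green [ 0.212 -0.262  0.08 ]
cap [ 0.617 -0.141  0.14 ]
tray [ 0.617 -0.32   0.02 ]
jar [ 0.768 -0.083  0.07 ]
feedermouth c [0.616 0.136 0.037]
pot [ 0.341 -0.171  0.06 ]
spray [ 0.56  -0.471  0.1  ]
```

View pics/c1.png

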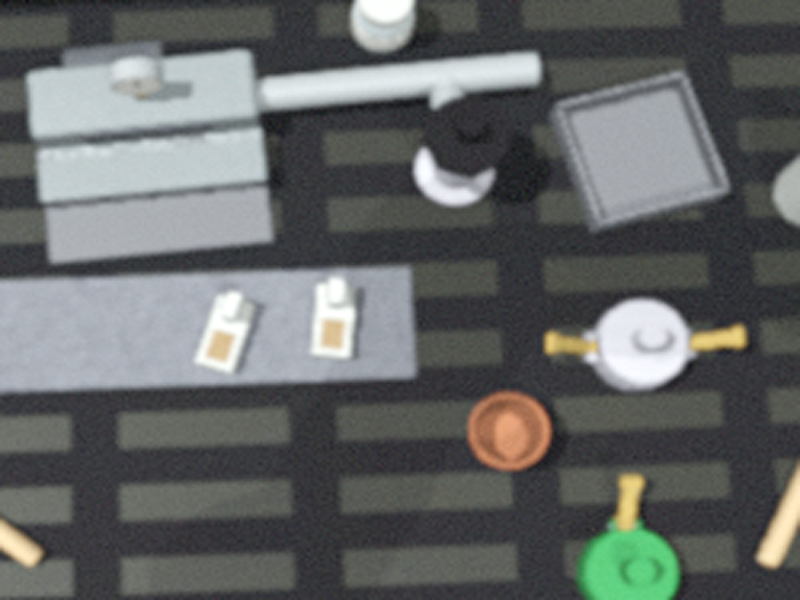

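Two couplings seen in the top view: aluminium at (365,199) and a green look-alike at (361,273). I choose the aluminium one. There are two white cartridges at (235,195) and (269,190), with the tab apparently on the far end. The seed jar (285,88) and spray bottle (425,145) are also white but are bystanders. The crop confirms all this.

```bash
cat >> h.py <<'E'
def tool():
    s=monitor.observe(); return np.array(s['position']),Ro.from_euler('xyz',s['tool_rot']),s
def down(yaw):
    # tool x down, tool y at world angle yaw
    x=np.array([0,0,-1.]);y=np.array([np.cos(yaw),np.sin(yaw),0]); return Ro.from_matrix(np.c_[x,y,np.cross(x,y)])
def plan(pos,yaw,approx=True):
    p,R,s=tool(); T=down(yaw)
    d=R.inv().apply(np.array(pos)-p)/.03; r=(R.inv()*T).as_rotvec()/np.radians(6)
    d2=T.inv().apply(np.array(pos)-p)/.03
    print('t',round(s['clock'],2),'pos',p.round(4),'yaw',round(float(np.degrees(np.arctan2(*R.as_matrix()[[1,0],1]))),1),'q7',round(s['qpos'][6],2),'F',s['force'].round(1),'w',round(s['grip_width'],4))
    print(' shift(tool)',d.round(2),' rot',r.round(2),' shift after rot',d2.round(2))
E
python3 - <<'E'
from h import *
p,R,s=tool(); plan([.60,-.14,.3],np.pi/2)
c=cam('wrist'); print('cam in tool',R.inv().apply(c['origin']-p).round(3)); print((R.inv().as_matrix()@c['rotation']).round(2))
# cap
E
```

```text
t 0.1 pos [ 0.2129 -0.5873  0.2448] yaw -70.1 q7 -0.11 F [-0.8 -0.7 -0.4] w 0.0854
 shift(tool) [ -1.83  -9.62 -17.21]  rot [-2.668e+01 -1.000e-02  0.000e+00]  shift after rot [-1.84 14.91 12.9 ]
cam in tool [-0.129  0.001 -0.079]
[[ 0.   -0.3   0.95]
 [ 1.   -0.   -0.  ]
 [ 0.    0.95  0.3 ]]
```

Emit:
arm_command(
  delta_pos=[
    [-0.33,0,0],
    [-0.33,0,0],
    [-0.33,0,0],
    [-0.33,0,0],
    [-0.33,0,0],
    [-0.33,0,0],
    [-0.33,0,0],
    [-0.33,0,0],
    [-0.33,0,0],
    [-0.33,0,0],
  ],
  rotation=[
    [-0.95,0,0],
    [-0.95,0,0],
    [-0.95,0,0],
    [-0.95,0,0],
    [-0.95,0,0],
    [-0.95,0,0],
    [-0.95,0,0],
    [-0.95,0,0],
    [-0.95,0,0],
    [-0.95,0,0],
  ],
  gripper=-1,
)

```text
clock: 1.1
position: [0.2122, -0.5855, 0.3426]
tool_rot: [-2.486, 1.56, 2.037]
force: [-0.5, 0.4, -1.1]
grip_width: 0.0854
```

```bash
python3 - <<'E'
from h import *
plan([.60,-.14,.33],np.radians(-13))
E
```

```text
t 1.1 pos [ 0.2122 -0.5855  0.3426] yaw -10.9 q7 0.83 F [-0.5  0.4 -1.1] w 0.0854
 shift(tool) [  0.5    9.9  -17.02]  rot [ 0.36 -0.08  0.06]  shift after rot [  0.42   9.25 -17.38]
```

Emit:
arm_command(
  delta_pos=[
    [0.02,0.5,-0.85],
    [0.02,0.5,-0.85],
    [0.02,0.5,-0.85],
    [0.02,0.5,-0.85],
    [0.02,0.5,-0.85],
    [0.02,0.5,-0.85],
    [0.02,0.5,-0.85],
    [0.02,0.5,-0.85],
    [0.02,0.5,-0.85],
    [0.02,0.5,-0.85],
  ],
  rotation=[
    [0,0,0],
    [0,0,0],
    [0,0,0],
    [0,0,0],
    [0,0,0],
    [0,0,0],
    [0,0,0],
    [0,0,0],
    [0,0,0],
    [0,0,0],
  ],
)

```text
clock: 2.1
position: [0.4095, -0.3571, 0.3357]
tool_rot: [-2.307, 1.557, 2.212]
force: [0.3, -0.0, 0.4]
grip_width: 0.0856
```

Emit:
arm_command(
  delta_pos=[
    [0.02,0.5,-0.85],
    [0.02,0.5,-0.85],
    [0.02,0.5,-0.85],
    [0.02,0.5,-0.85],
    [0.02,0.5,-0.85],
    [0.02,0.5,-0.85],
    [0.02,0.5,-0.85],
    [0.02,0.5,-0.85],
    [0.02,0.5,-0.85],
    [0.02,0.5,-0.85],
  ],
  rotation=[
    [0,0,0],
    [0,0,0],
    [0,0,0],
    [0,0,0],
    [0,0,0],
    [0,0,0],
    [0,0,0],
    [0,0,0],
    [0,0,0],
    [0,0,0],
  ],
)

```text
clock: 3.1
position: [0.6112, -0.1255, 0.3276]
tool_rot: [-2.127, 1.553, 2.391]
force: [-0.2, 0.4, 0.1]
grip_width: 0.0852
```

```bash
python3 - <<'E'
from h import *
plan([.617,-.141,.25],np.radians(-13))
import pickle; pickle.dump(cam('wrist'),open('w1.pkl','wb'))
grab('wrist','w1.png')
E
```

```text
t 3.1 pos [ 0.6112 -0.1255  0.3276] yaw -11.1 q7 -0.26 F [-0.2  0.4  0.1] w 0.0852
 shift(tool) [2.58 0.33 0.49]  rot [ 0.31 -0.09  0.15]  shift after rot [2.59 0.3  0.46]
```

View pics/w1.png

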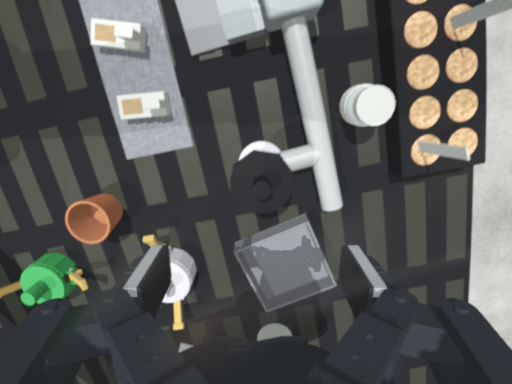

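The knob shows at (262,188). The cartridges at (118,35) and (142,105) have their tabs on the feeder side, so they need a half turn. The tray is at (285,262) and the aluminium coupling at (178,278).

```bash
python3 - <<'E'
from h import *
import pickle; p=pickle.load(open('w1.pkl','rb')); im=cv2.imread('pics/w1.png')
# black cap disc: darker than bench?
g=im.max(2); roi=g[150:216,228:296]; m=(roi<22).astype(np.uint8)
print(m.sum(), roi[20,10],roi[2,2],roi[60,60])
M=cv2.moments(m,True); print('cap px',228+M['m10']/M['m00'],150+M['m01']/M['m00'])
print('knob@146',onz(p,[(262,188)],.146), 'capdisc@118',onz(p,[(262,183)],.118))
c=onz(p,[(305,214),(336,283),(266,311),(235,245)],.035);print('tray',c.round(3),c.mean(0).round(3))
print('floor of tray corners'); print('coupling px',onz(p,[(178,278)],.046).round(3))
pt=cam('top'); c=onz(pt,[(337.5,120),(378.5,110),(392,148),(350.5,160)],.035);print('tray top',c.round(3),c.mean(0).round(3))
E
```

```text
0 59 95 87Traceback (most recent call last):
  File "<stdin>", line 6, in <module>
ZeroDivisionError: float division by zero
```

```bash
python3 - <<'E'
from h import *
import pickle; p=pickle.load(open('w1.pkl','rb')); im=cv2.imread('pics/w1.png')
print(im[150:216:6,228:296:6].max(2))
print('knob@146',onz(p,[(262,188)],.146), 'capdisc@118',onz(p,[(262,183)],.118))
c=onz(p,[(305,214),(336,283),(266,311),(235,245)],.035);print('tray',c.round(3),c.mean(0).round(3))
print('coupling px',onz(p,[(178,278)],.046).round(3))
pt=cam('top'); c=onz(pt,[(337.5,120),(378.5,110),(392,148),(350.5,160)],.035);print('tray top',c.round(3),c.mean(0).round(3))
plan([.617,-.141,.25],np.radians(-13))
E
```

```text
[[ 95  96  95 255 213 186 212 234 238 103 170 199]
 [ 94  94 239  92  62  61  61  62  56 188 221 234]
 [ 94  88  59  60  60  60  60  59  59  57 225 216]
 [ 93  58  59  57  56  58  57  57  57  56  75 172]
 [ 94  58  58  57  57  57  49  50  50  56  56  43]
 [ 87  58  58  58  57  40  42  45  51  54  57  54]
 [ 69  58  57  57  50  58  58  46  53  55  56  56]
 [ 57  58  58  58  58  57  57  54  58  55  56  56]
 [ 55  57  58  57  58  53  54  43  56  56  54  56]
 [ 56  56  58  58  58  59  57  58  55  57  40  60]
 [ 55  55  55  56  57  57  57  56  45  58  87  87]]
knob@146 [[ 0.61538214 -0.14136502  0.146     ]] capdisc@118 [[ 0.61524745 -0.14335589  0.118     ]]
tray [[ 0.667 -0.227  0.035]
 [ 0.701 -0.359  0.035]
 [ 0.576 -0.393  0.035]
 [ 0.55  -0.259  0.035]] [ 0.624 -0.309  0.035]
coupling px [[ 0.448 -0.295  0.046]]
tray top [[ 0.665 -0.238  0.035]
 [ 0.693 -0.366  0.035]
 [ 0.572 -0.394  0.035]
 [ 0.54  -0.267  0.035]] [ 0.618 -0.316  0.035]
t 3.15 pos [ 0.6136 -0.1205  0.3273] yaw -10.8 q7 -0.27 F [-2.1  6.4 -2.1] w 0.0855
 shift(tool) [2.56 0.28 0.68]  rot [ 0.36 -0.12  0.15]  shift after rot [2.58 0.26 0.64]
```

Emit:
arm_command(
  delta_pos=[
    [0.7,0.1,0.1],
    [0.9,0.05,0.1],
    [0.9,0.05,0.1],
    [0.9,0.05,0.1],
    [0.4,0,0.1],
    [0,0,0],
  ],
  rotation=[
    [0.36,-0.12,0.15],
    [0,0,0],
    [0,0,0],
    [0,0,0],
    [0,0,0],
    [0,0,0],
  ],
)

```text
clock: 3.75
position: [0.6183, -0.1337, 0.208]
tool_rot: [-2.124, 1.57, 2.365]
force: [-0.4, 0.0, 0.4]
grip_width: 0.0854
```

```bash
python3 - <<'E'
from h import *
plan([.616,-.141,.136],np.radians(-13))
E
```

```text
t 3.75 pos [ 0.6183 -0.1337  0.208 ] yaw -12.8 q7 -0.34 F [-0.4  0.   0.4] w 0.0854
 shift(tool) [ 2.4  -0.02  0.26]  rot [ 0.03 -0.    0.01]  shift after rot [ 2.4  -0.02  0.26]
```

Emit:
arm_command(
  delta_pos=[
    [0.5,0,0.1],
    [0.5,0,0.1],
    [0.5,0,0.06],
    [0.5,0,0],
    [0.4,0,0],
    [0,0,0],
  ],
  rotation=[
    [0,0,0],
    [0,0,0],
    [0,0,0],
    [0,0,0],
    [0,0,0],
    [0,0,0],
  ],
)

```text
clock: 4.35
position: [0.6174, -0.142, 0.1324]
tool_rot: [1.913, 1.569, 0.118]
force: [-0.3, 0.4, 0.1]
grip_width: 0.0853
```

Emit:
arm_command(
  delta_pos=[
    [0,0,0],
    [0,0,0],
    [0,0,0],
    [0,0,0],
    [0,0,0],
    [0,0,0],
    [0,0,0],
    [0,0,0],
  ],
  rotation=[
    [0,0,0],
    [0,0,0],
    [0,0,0],
    [0,0,0],
    [0,0,0],
    [0,0,0],
    [0,0,0],
    [0,0,0],
  ],
  gripper=1,
  grip_force=30,
)

```text
clock: 5.15
position: [0.6156, -0.1409, 0.1343]
tool_rot: [-1.63, 1.569, 2.858]
force: [-1.2, 1.7, -1.1]
grip_width: 0.0211
```

```bash
python3 - <<'E'
from h import *
plan([.621,-.313,.25],np.radians(-13))
E
```

```text
t 5.15 pos [ 0.6156 -0.1409  0.1343] yaw -12.8 q7 -0.36 F [-1.2  1.7 -1.1] w 0.0211
 shift(tool) [-3.86  1.44  5.55]  rot [ 0.03 -0.    0.02]  shift after rot [-3.86  1.47  5.55]
```

Emit:
arm_command(
  delta_pos=[
    [-0.7,0,0],
    [-0.9,0,0],
    [-0.9,0,0],
    [-0.7,0.1,0.4],
    [-0.3,0.2,0.8],
    [0,0.25,0.9],
    [0,0.25,0.9],
    [0,0.25,0.9],
    [0,0.25,0.9],
    [0,0.15,0.7],
  ],
  rotation=[
    [0,0,0],
    [0,0,0],
    [0,0,0],
    [0,0,0],
    [0,0,0],
    [0,0,0],
    [0,0,0],
    [0,0,0],
    [0,0,0],
    [0,0,0],
  ],
)

```text
clock: 6.15
position: [0.625, -0.3146, 0.2461]
tool_rot: [1.701, 1.565, -0.088]
force: [0.2, -0.1, -0.1]
grip_width: 0.0207
```

```bash
python3 - <<'E'
from h import *
plan([.621,-.313,.04],np.radians(-13))
E
```

```text
t 6.15 pos [ 0.625  -0.3146  0.2461] yaw -12.5 q7 -0.03 F [ 0.2 -0.1 -0.1] w 0.0207
 shift(tool) [ 6.87 -0.18 -0.02]  rot [ 0.09 -0.01 -0.05]  shift after rot [ 6.87 -0.14 -0.02]
```

Emit:
arm_command(
  delta_pos=[
    [0.7,-0.1,0],
    [0.9,0,0],
    [0.9,0,0],
    [0.9,0,0],
    [0.9,0,0],
    [0.9,0,0],
    [0.7,0,0],
    [0.6,0,0],
    [0.3,0,0],
    [0,0,0],
  ],
  rotation=[
    [0,0,0],
    [0,0,0],
    [0,0,0],
    [0,0,0],
    [0,0,0],
    [0,0,0],
    [0,0,0],
    [0,0,0],
    [0,0,0],
    [0,0,0],
  ],
)

```text
clock: 7.15
position: [0.6252, -0.3219, 0.0356]
tool_rot: [1.397, 1.557, -0.398]
force: [-1.6, -0.2, -0.6]
grip_width: 0.021
```

```bash
python3 - <<'E'
from h import *
plan([.621,-.313,.036],np.radians(-13))
E
```

```text
t 7.15 pos [ 0.6252 -0.3219  0.0356] yaw -12.9 q7 -0.11 F [-1.6 -0.2 -0.6] w 0.021
 shift(tool) [-0.02 -0.2  -0.26]  rot [ 0.02  0.02 -0.13]  shift after rot [-0.01 -0.2  -0.26]
```

Release, then lift.

Emit:
arm_command(
  delta_pos=[
    [0,0,0],
    [0,0,0],
    [0,0,0],
    [0,0,0],
  ],
  rotation=[
    [0,0,0],
    [0,0,0],
    [0,0,0],
    [0,0,0],
  ],
  gripper=0,
)

```text
clock: 7.55
position: [0.627, -0.3227, 0.0391]
tool_rot: [1.385, 1.553, -0.411]
force: [-0.5, -0.4, 0.1]
grip_width: 0.0427
```

Emit:
arm_command(
  delta_pos=[
    [-0.5,0,0],
    [-0.9,0,0],
    [-1,0,0],
    [-1,0,0],
    [-1,0,0],
    [-1,0,0],
    [-1,0,0],
    [-1,0,0],
    [-1,0,0],
    [0,0,0],
  ],
  rotation=[
    [0,0,0],
    [0,0,0],
    [0,0,0],
    [0,0,0],
    [0,0,0],
    [0,0,0],
    [0,0,0],
    [0,0,0],
    [0,0,0],
    [0,0,0],
  ],
)

```text
clock: 8.55
position: [0.6219, -0.3197, 0.3152]
tool_rot: [1.399, 1.544, -0.395]
force: [0.1, -0.6, 0.2]
grip_width: 0.0433
```

```bash
python3 - <<'E'
from h import *
plan([.46,-.0,.30],np.radians(-90))
plan([.46,-.0,.30],np.radians(90))
E
```

```text
t 8.55 pos [ 0.6219 -0.3197  0.3152] yaw -12.8 q7 -0.01 F [ 0.1 -0.6  0.2] w 0.0433
 shift(tool) [ 0.26 -7.64 -9.2 ]  rot [12.86 -0.13 -0.25]  shift after rot [  0.51 -10.66   5.4 ]
t 8.55 pos [ 0.6219 -0.3197  0.3152] yaw -12.8 q7 -0.01 F [ 0.1 -0.6  0.2] w 0.0433
 shift(tool) [ 0.26 -7.64 -9.2 ]  rot [-17.13   0.26  -0.14]  shift after rot [ 0.51 10.66 -5.4 ]
```

Emit:
arm_command(
  delta_pos=[
    [0,0,0],
    [0,0,0],
    [0,0,0],
    [0,0,0],
    [0,0,0],
    [0,0,0],
    [0,0,0],
    [0,0,0],
    [0,0,0],
    [0,0,0],
  ],
  rotation=[
    [1,0,-0.15],
    [1,0,-0.15],
    [1,0,0],
    [1,0,0],
    [1,0,0],
    [1,0,0],
    [1,0,0],
    [1,0,0],
    [1,0,0],
    [1,0,0],
  ],
  gripper=-1,
)

```text
clock: 9.55
position: [0.62, -0.3177, 0.3264]
tool_rot: [2.407, 1.568, -0.472]
force: [0.1, 1.2, -0.1]
grip_width: 0.0854
```

```bash
python3 - <<'E'
from h import *
plan([.46,.02,.28],np.radians(-90))
E
```

```text
t 9.55 pos [ 0.62   -0.3177  0.3264] yaw -75.0 q7 -0.99 F [ 0.1  1.2 -0.1] w 0.0854
 shift(tool) [  1.51 -12.26   2.24]  rot [ 2.5  -0.03 -0.02]  shift after rot [  1.55 -11.26   5.33]
```

Emit:
arm_command(
  delta_pos=[
    [0,0,0],
    [0,0,0],
    [0,-0.8,0.4],
    [0.2,-0.9,0.4],
    [0.2,-0.9,0.4],
    [0.2,-0.9,0.4],
    [0.2,-0.9,0.4],
    [0.2,-0.9,0.4],
    [0.2,-0.9,0.4],
    [0.2,-0.9,0.4],
  ],
  rotation=[
    [1,0,0],
    [1,0,0],
    [0.5,0,0],
    [0,0,0],
    [0,0,0],
    [0,0,0],
    [0,0,0],
    [0,0,0],
    [0,0,0],
    [0,0,0],
  ],
)

```text
clock: 10.55
position: [0.5206, -0.0976, 0.2896]
tool_rot: [2.942, 1.56, -0.218]
force: [1.0, -0.5, 0.5]
grip_width: 0.0856
```

Emit:
arm_command(
  delta_pos=[
    [0.1,-0.8,0.4],
    [0,-0.8,0.4],
    [0,-0.8,0.4],
    [0,-0.8,0.4],
    [0,-0.8,0.4],
    [0,0,0],
    [0,0,0],
  ],
  rotation=[
    [0,0,0],
    [0,0,0],
    [0,0,0],
    [0,0,0],
    [0,0,0],
    [0,0,0],
    [0,0,0],
  ],
)

```text
clock: 11.25
position: [0.4568, 0.0323, 0.29]
tool_rot: [3.061, 1.554, -0.092]
force: [-0.2, 0.2, 0.4]
grip_width: 0.0856
```

```bash
python3 - <<'E'
from h import *
plan([.46,.02,.28],np.radians(-90))
import pickle; pickle.dump(cam('wrist'),open('w2.pkl','wb'))
grab('wrist','w2.png'); grab('top','t2.png')
E
```

```text
t 11.25 pos [0.4568 0.0323 0.29  ] yaw -90.7 q7 -1.86 F [-0.2  0.2  0.4] w 0.0856
 shift(tool) [ 0.34  0.41 -0.11]  rot [-0.11 -0.16 -0.01]  shift after rot [ 0.33  0.41 -0.11]
```

View pics/w2.png

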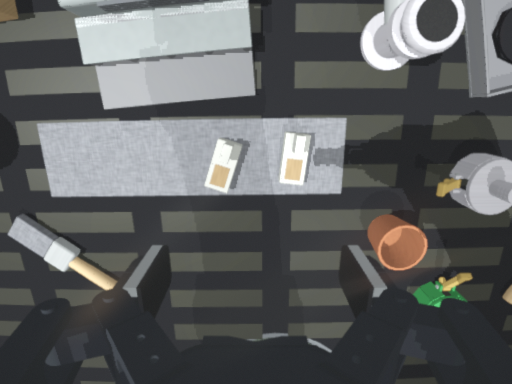

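```bash
python3 - <<'E'
from h import *
import pickle; p=pickle.load(open('w2.pkl','rb')); im=cv2.imread('pics/w2.png')
hsv=cv2.cvtColor(im,cv2.COLOR_BGR2HSV)
m=((hsv[...,0]>8)&(hsv[...,0]<25)&(hsv[...,1]>90)).astype(np.uint8); m[:, :190]=0; m[:,330:]=0; m[:120]=0;m[200:]=0
w=((hsv[...,1]<40)&(hsv[...,2]>205)).astype(np.uint8)
for M in (m,w):
  M[:, :190]=0; M[:,330:]=0; M[:120]=0;M[200:]=0
  for c in cv2.findContours(M,0,2)[0]:
    if cv2.contourArea(c)<40: continue
    r=cv2.minAreaRect(c); b=cv2.boxPoints(r); print(cv2.contourArea(c),b.round(1).tolist()); print('  ',onz(p,b,.022).round(4)[:,:2].tolist(), onz(p,[r[0]],.022).round(4))
cv2.imwrite('pics/c2.png',cv2.resize(im[125:200,195:325],None,fx=6,fy=6,interpolation=cv2.INTER_CUBIC))
E
```

```text
993.5 [[203.3000030517578, 186.10000610351562], [217.39999389648438, 138.1999969482422], [241.0, 145.1999969482422], [226.89999389648438, 193.0]]
   [[0.424, 0.1045], [0.4905, 0.0814], [0.4807, 0.05], [0.4134, 0.0717]] [[0.4529 0.0767 0.022 ]]
1106.5 [[278.0, 185.89999389648438], [285.5, 132.0], [309.8999938964844, 135.3000030517578], [302.3999938964844, 189.3000030517578]]
   [[0.4229, -0.0007], [0.4976, -0.01], [0.4928, -0.0428], [0.4175, -0.0351]] [[ 0.4586 -0.0222  0.022 ]]
```

View pics/c2.png

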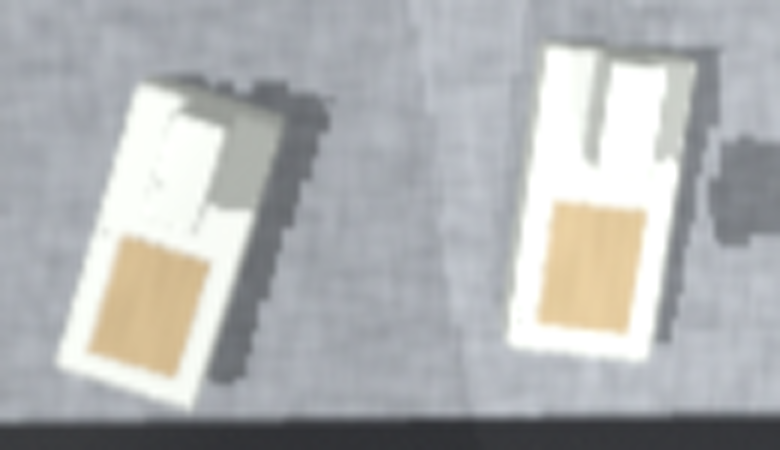

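```bash
python3 - <<'E'
from h import *
import pickle; p=pickle.load(open('w2.pkl','rb'))
for n,c in (('A',[(138,82),(285,117),(190,408),(58,365)]),('B',[(545,45),(695,62),(650,360),(508,345)])):
    q=onz(p,np.array(c)/6+[195-.4,125-.4],.022)[:,:2]
    print(n,q.round(4).tolist(),q.mean(0).round(4)); a=(q[2]+q[3]-q[0]-q[1]); print(' yaw(x axis)',np.degrees(np.arctan2(a[1],a[0])),np.linalg.norm(a)/2, np.linalg.norm(q[0]-q[1]))
    u=a/np.linalg.norm(a); print(' pinch',q.mean(0)-.025*u)
def fit(q):
    a=q[0]-q[1]; return np.degrees(np.arctan2(a[1],a[0]))-90
q=onz(p,[(106,108),(255,95)],.008); print('lip front',q.round(4),fit(q),np.linalg.norm(q[0]-q[1]))
q=onz(p,[(98,66),(251,51)],.037); print('roof front?',q.round(4),fit(q),np.linalg.norm(q[0]-q[1]))
t=cam('top'); s=lambda u:np.array(u)/[3.2,3.0]+[165-.3,85-.3]
q=onz(t,s([(50,262),(273,241)]),.008); print('lip front top',q.round(4),fit(q),np.linalg.norm(q[0]-q[1]))
q=onz(t,s([(38,202),(270,184)]),.037); print('roof top front',q.round(4),fit(q),np.linalg.norm(q[0]-q[1]))
plan([.46,.02,.28],np.radians(-90))
E
```

```text
A [[0.4904, 0.0812], [0.4821, 0.0484], [0.414, 0.0725], [0.4249, 0.1031]] [0.4529 0.0763]
 yaw(x axis) 160.9879565935987 0.07064937947739496 0.03377550850202983
 pinch [0.4765117  0.06816515]
B [[0.4974, -0.0099], [0.4933, -0.0435], [0.4243, -0.0357], [0.4284, -0.0023]] [ 0.4609 -0.0228]
 yaw(x axis) 173.64867663082433 0.06943033892518882 0.033899733223055416
 pinch [ 0.48572232 -0.02560507]
lip front [[0.533  0.2345 0.008 ]
 [0.5458 0.0302 0.008 ]] 3.5742956954193232 0.20474470206277456
roof front? [[0.5836 0.2233 0.037 ]
 [0.596  0.0344 0.037 ]] 3.7490900666070957 0.18930812266143002
lip front top [[0.5297 0.2382 0.008 ]
 [0.5429 0.0295 0.008 ]] 3.6340004322052692 0.20918233465467398
roof top front [[0.5838 0.2445 0.037 ]
 [0.5934 0.0299 0.037 ]] 2.5758371733092815 0.2147546179080808
t 11.35 pos [0.457  0.0319 0.2899] yaw -90.7 q7 -1.86 F [-0.   0.6  0.7] w 0.0854
 shift(tool) [ 0.33  0.39 -0.1 ]  rot [-0.12 -0.15 -0.01]  shift after rot [ 0.33  0.4  -0.1 ]
```

```bash
python3 - <<'E'
from h import *
plan([.4857,-.0256,.12],np.radians(-96.4))
E
```

```text
t 11.35 pos [0.457  0.0319 0.2899] yaw -90.7 q7 -1.86 F [-0.   0.6  0.7] w 0.0854
 shift(tool) [ 5.68  1.9  -0.89]  rot [ 0.95 -0.15 -0.  ]  shift after rot [ 5.66  1.8  -1.16]
```

Emit:
arm_command(
  delta_pos=[
    [0,0,0],
    [0.6,0.3,-0.2],
    [0.9,0.4,-0.2],
    [0.9,0.4,-0.2],
    [0.9,0.3,-0.2],
    [0.9,0.3,-0.2],
    [0.9,0.1,-0.1],
    [0.5,0,-0.06],
    [0,0,0],
    [0,0,0],
  ],
  rotation=[
    [0.95,-0.15,0],
    [0,0,0],
    [0,0,0],
    [0,0,0],
    [0,0,0],
    [0,0,0],
    [0,0,0],
    [0,0,0],
    [0,0,0],
    [0,0,0],
  ],
)

```text
clock: 12.35
position: [0.4893, -0.0364, 0.1168]
tool_rot: [2.731, 1.567, -0.538]
force: [0.4, -1.2, -0.7]
grip_width: 0.0856
```

```bash
python3 - <<'E'
from h import *
plan([.4857,-.0256,.041],np.radians(-96.4))
E
```

```text
t 12.35 pos [ 0.4893 -0.0364  0.1168] yaw -97.3 q7 -1.9 F [ 0.4 -1.2 -0.7] w 0.0856
 shift(tool) [ 2.53 -0.34  0.17]  rot [-0.15 -0.03 -0.01]  shift after rot [ 2.53 -0.34  0.16]
```

Emit:
arm_command(
  delta_pos=[
    [0.5,-0.2,0.1],
    [0.5,-0.14,0.07],
    [0.5,0,0],
    [0.5,0,0],
    [0.4,0,0],
    [0,0,0],
  ],
  rotation=[
    [-0.15,0,0],
    [0,0,0],
    [0,0,0],
    [0,0,0],
    [0,0,0],
    [0,0,0],
  ],
)

```text
clock: 12.95
position: [0.4898, -0.0267, 0.0487]
tool_rot: [3.075, 1.558, -0.181]
force: [-0.2, 0.7, 0.6]
grip_width: 0.0854
```

```bash
python3 - <<'E'
from h import *
plan([.4857,-.0256,.041],np.radians(-96.4))
E
```

```text
t 12.95 pos [ 0.4898 -0.0267  0.0487] yaw -96.5 q7 -1.95 F [-0.2  0.7  0.6] w 0.0854
 shift(tool) [ 0.26 -0.02  0.14]  rot [-0.02 -0.12 -0.01]  shift after rot [ 0.26 -0.02  0.14]
```

Emit:
arm_command(
  delta_pos=[
    [0.26,-0.02,0.14],
    [0,0,0],
    [0,0,0],
  ],
  rotation=[
    [0,-0.12,0],
    [0,0,0],
    [0,0,0],
  ],
)

```text
clock: 13.25
position: [0.4864, -0.0258, 0.0419]
tool_rot: [2.576, 1.569, -0.68]
force: [-0.7, 0.9, 1.8]
grip_width: 0.0851
```

Emit:
arm_command(
  delta_pos=[
    [0,0,0],
    [0,0,0],
    [0,0,0],
    [0,0,0],
    [0,0,0],
    [0,0,0],
    [0,0,0],
    [0,0,0],
    [0,0,0],
  ],
  rotation=[
    [0,0,0],
    [0,0,0],
    [0,0,0],
    [0,0,0],
    [0,0,0],
    [0,0,0],
    [0,0,0],
    [0,0,0],
    [0,0,0],
  ],
  gripper=1,
  grip_force=40,
)

```text
clock: 14.15
position: [0.487, -0.0259, 0.0431]
tool_rot: [2.957, 1.568, -0.299]
force: [-0.2, -0.1, 1.8]
grip_width: 0.0113
```

```bash
python3 - <<'E'
from h import *
plan([.4857,-.0256,.1],np.radians(-96.4))
grab('wrist','w3.png')
E
```

```text
t 14.15 pos [ 0.487  -0.0259  0.0431] yaw -96.5 q7 -1.95 F [-0.2 -0.1  1.8] w 0.0113
 shift(tool) [-1.9  -0.    0.04]  rot [-0.02 -0.03 -0.01]  shift after rot [-1.9  -0.    0.04]
```

Emit:
arm_command(
  delta_pos=[
    [-0.5,0,0],
    [-0.8,0,0],
    [-0.8,0,0],
    [-0.8,0,0],
    [-0.5,0,0],
    [0,0,0],
    [0,0,0],
    [0,0,0],
    [0,0,0],
    [0,0,0],
  ],
  rotation=[
    [0,0,0],
    [0,0,0],
    [0,0,0],
    [-0.5,0,0],
    [-1,0,0],
    [-1,0,0],
    [-1,0,0],
    [-1,0,0],
    [-1,0,0],
    [-1,0,0],
  ],
)

```text
clock: 15.2
position: [0.4856, -0.0258, 0.1487]
tool_rot: [1.415, 1.569, -1.135]
force: [0.3, -0.1, -1.1]
grip_width: 0.0109
```

Emit:
arm_command(
  delta_pos=[
    [0,0,0],
    [0,0,0],
    [0,0,0],
    [0,0,0],
    [0,0,0],
    [0,0,0],
    [0,0,0],
    [0,0,0],
    [0,0,0],
    [0,0,0],
  ],
  rotation=[
    [-1,0,0],
    [-1,0,0],
    [-1,0,0],
    [-1,0,0],
    [-1,0,0],
    [-1,0,0],
    [-1,0,0],
    [-1,0,0],
    [-1,0,0],
    [-1,0,0],
  ],
)

```text
clock: 16.2
position: [0.4841, -0.0266, 0.1475]
tool_rot: [-0.712, 1.568, -2.171]
force: [-0.3, 0.6, -1.3]
grip_width: 0.0107
```

Emit:
arm_command(
  delta_pos=[
    [0,0,0],
    [0,0,0],
    [0,0,0],
    [0,0,0],
    [0,0,0],
    [0,0,0],
    [0,0,0],
    [0,0,0],
    [0,0,0],
    [0,0,0],
  ],
  rotation=[
    [-1,0,0],
    [-1,0,0],
    [-1,0,0],
    [-1,0,0],
    [-1,0,0],
    [-1,0,0],
    [-1,0,0],
    [-1,0,0],
    [-1,0,0],
    [-1,0,0],
  ],
)

```text
clock: 17.2
position: [0.4826, -0.0278, 0.1462]
tool_rot: [-2.185, 1.565, -2.553]
force: [0.8, -0.3, -1.8]
grip_width: 0.011
```

```bash
python3 - <<'E'
from h import *
plan([.495,.057,.12],np.radians(93.6))
E
```

```text
t 17.2 pos [ 0.4826 -0.0278  0.1462] yaw 68.9 q7 0.52 F [ 0.8 -0.3 -1.8] w 0.011
 shift(tool) [ 0.86  2.79 -0.63]  rot [-4.12 -0.04  0.04]  shift after rot [0.87 2.79 0.59]
```

Emit:
arm_command(
  delta_pos=[
    [0,0,0],
    [0,0,0],
    [0,0,0],
    [0,0,0],
    [0.2,0.6,0.1],
    [0.2,0.6,0.1],
    [0.2,0.6,0.1],
    [0.2,0.6,0.1],
    [0,0.4,0.1],
    [0,0,0],
  ],
  rotation=[
    [-1,0,0],
    [-1,0,0],
    [-1,0,0],
    [-1,0,0],
    [-0.12,0,0],
    [0,0,0],
    [0,0,0],
    [0,0,0],
    [0,0,0],
    [0,0,0],
  ],
)

```text
clock: 18.2
position: [0.4896, 0.0576, 0.1194]
tool_rot: [-2.782, 1.561, -2.7]
force: [0.3, -0.6, -1.4]
grip_width: 0.011
```

```bash
python3 - <<'E'
from h import *
plan([.495,.057,.12],np.radians(93.6))
import pickle; pickle.dump(cam('wrist'),open('w4.pkl','wb'))
a=grab('wrist','w4.png')
E
```

```text
t 18.2 pos [0.4896 0.0576 0.1194] yaw 94.7 q7 0.7 F [ 0.3 -0.6 -1.4] w 0.011
 shift(tool) [-0.02 -0.04  0.18]  rot [ 0.19 -0.08  0.03]  shift after rot [-0.02 -0.03  0.18]
```

View pics/w4.png

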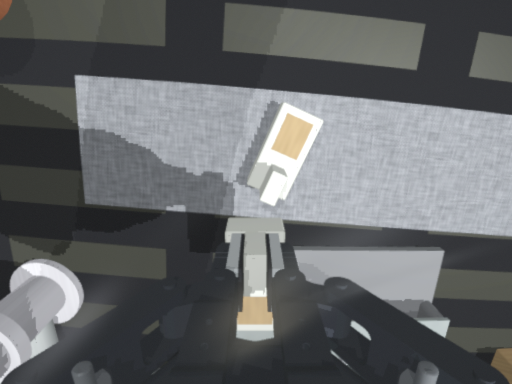

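The second cartridge is undisturbed at (290,150), and the held one points at the feeder, aligned. The lip's left front corner is at (440,248).

```bash
python3 - <<'E'
from h import *
import pickle; p=pickle.load(open('w4.pkl','rb'))
im=cv2.imread('pics/w4.png'); 
print(onz(p,[(440,248),(443,305)],.008).round(4), 'line', onz(p,[(300,247.5),(430,248)],.008).round(4))
print('pred proj corner old est', proj(p,[[.5313,.2363,.008]]).round(1))
g=im[240:320,:].mean(2).astype(int)
for r in (255,265,280,295): print(r,[int(x) for x in im[r,430:450].mean(1)])
for c in (320,380,430): print(c,[int(x) for x in im[240:256,c].mean(1)],[int(x) for x in im[296:325,c].mean(1)])
# cartridge in hand: expected px of the front bottom corners
T,R,s=tool()
for y in (-.017,.017): print(proj(p,[T+R.apply([.041-.022+.001,y,.060])]))
E
```

```text
[[0.5299 0.2334 0.008 ]
 [0.5926 0.2551 0.008 ]] line [[0.5391 0.1023 0.008 ]
 [0.5305 0.2237 0.008 ]]
pred proj corner old est [[442.5 249.6]]
255 [176, 176, 176, 176, 176, 176, 176, 176, 176, 176, 175, 175, 168, 127, 72, 62, 62, 62, 63, 63]
265 [173, 172, 172, 173, 173, 173, 173, 173, 173, 171, 149, 100, 69, 65, 65, 62, 62, 62, 62, 59]
280 [174, 174, 174, 174, 174, 174, 170, 133, 94, 87, 86, 86, 87, 86, 87, 87, 87, 86, 86, 86]
295 [173, 173, 171, 141, 101, 86, 84, 85, 84, 84, 85, 85, 85, 84, 84, 84, 85, 85, 84, 85]
320 [69, 71, 72, 72, 74, 76, 95, 104, 106, 111, 143, 171, 174, 173, 174, 173] [70, 70, 70, 69, 68, 69, 69, 71, 84, 88, 86, 84, 72, 69, 67, 66, 65, 63, 61, 58, 56, 55, 54, 52, 51, 51, 51, 50, 50]
380 [74, 72, 72, 72, 71, 71, 80, 95, 103, 107, 134, 165, 175, 176, 176, 176] [173, 168, 134, 70, 49, 48, 47, 48, 48, 48, 48, 47, 47, 47, 48, 48, 48, 47, 48, 48, 47, 48, 47, 47, 49, 48, 48, 47, 48]
430 [58, 57, 57, 58, 57, 58, 67, 93, 98, 99, 113, 172, 177, 176, 177, 176] [173, 173, 173, 174, 171, 160, 133, 108, 99, 97, 96, 96, 96, 96, 95, 94, 92, 91, 90, 88, 86, 98, 114, 123, 156, 192, 202, 203, 203]
[[226.88288162 325.22058026]]
[[280.89379407 325.1857908 ]]
```

```bash
python3 - <<'E'
from h import *
import pickle; p=pickle.load(open('w4.pkl','rb'))
q=onz(p,[(443.3,255),(440.6,265),(437.3,280),(433.4,295)],.008)[:,:2]
f=onz(p,[(320,250.2),(380,250.2),(430,250.5)],.008)[:,:2]
a=f[2]-f[0]; y1=np.degrees(np.arctan2(a[1],a[0]))-90
a=q[3]-q[0]; y2=np.degrees(np.arctan2(a[1],a[0])); print('yaw',y1,y2)
for yaw in (3.6,):
    R=np.array([[np.cos(np.radians(yaw)),-np.sin(np.radians(yaw))],[np.sin(np.radians(yaw)),np.cos(np.radians(yaw))]])
    O=np.array([.6011,.0033])
    print(((q-O)@R).round(4).tolist(),((f-O)@R).round(4).tolist())
E
```

```text
yaw 4.01372036325094 3.669916187984873
[[-0.0493, 0.239], [-0.0386, 0.2387], [-0.022, 0.2391], [-0.0047, 0.239]] [[-0.0532, 0.1213], [-0.0539, 0.1771], [-0.054, 0.2249]]
```

```bash
python3 - <<'E'
from h import *
plan([.5233,.0594,.0527],np.radians(93.65))
E
```

```text
t 18.25 pos [0.4895 0.0566 0.1193] yaw 94.7 q7 0.7 F [-0.6 -0.2 -0.7] w 0.0112
 shift(tool) [2.21 0.01 1.15]  rot [ 0.17 -0.09  0.04]  shift after rot [2.22 0.02 1.13]
```

Emit:
arm_command(
  delta_pos=[
    [0,0,0.4],
    [0.2,0,0.4],
    [0.5,0,0.25],
    [0.5,0,0],
    [0.4,0,0],
    [0.2,0,0],
    [0,0,0],
    [0,0,0],
  ],
  rotation=[
    [0.17,-0.09,0.04],
    [0,0,0],
    [0,0,0],
    [0,0,0],
    [0,0,0],
    [0,0,0],
    [0,0,0],
    [0,0,0],
  ],
)

```text
clock: 19.05
position: [0.5233, 0.0553, 0.0589]
tool_rot: [-2.481, 1.569, -2.423]
force: [-0.0, -0.5, -0.6]
grip_width: 0.011
```

```bash
python3 - <<'E'
from h import *
plan([.5233,.0594,.0527],np.radians(93.65))
E
```

```text
t 19.05 pos [0.5233 0.0553 0.0589] yaw 93.3 q7 0.63 F [-0.  -0.5 -0.6] w 0.011
 shift(tool) [0.21 0.14 0.01]  rot [-0.05 -0.01  0.01]  shift after rot [0.21 0.14 0.01]
```

Emit:
arm_command(
  delta_pos=[
    [0.21,0.14,0],
    [0,0,0],
    [0,0,0],
  ],
  rotation=[
    [-0.05,0,0],
    [0,0,0],
    [0,0,0],
  ],
)

```text
clock: 19.35
position: [0.5233, 0.06, 0.053]
tool_rot: [-1.516, 1.57, -1.452]
force: [0.9, -0.6, -1.1]
grip_width: 0.0112
```

```bash
python3 - <<'E'
from h import *
plan([.5233,.0594,.0527],np.radians(93.65))
import pickle; pickle.dump(cam('wrist'),open('w5.pkl','wb'))
a=grab('wrist','w5.png'); b=grab('scene','s5.png')
A=cv2.resize(a[180:384,150:450,::-1],None,fx=1.6,fy=1.6); 
B=cv2.resize(b[170:310,190:330,::-1],(320,320),interpolation=cv2.INTER_CUBIC)
cv2.imwrite('pics/c5.png',np.hstack([cv2.copyMakeBorder(A,0,0,0,0,0)[:320],B]))
E
```

```text
t 19.35 pos [0.5233 0.06   0.053 ] yaw 93.7 q7 0.62 F [ 0.9 -0.6 -1.1] w 0.0112
 shift(tool) [ 0.01 -0.02 -0.  ]  rot [0.   0.   0.01]  shift after rot [ 0.01 -0.02 -0.  ]
```

View pics/c5.png

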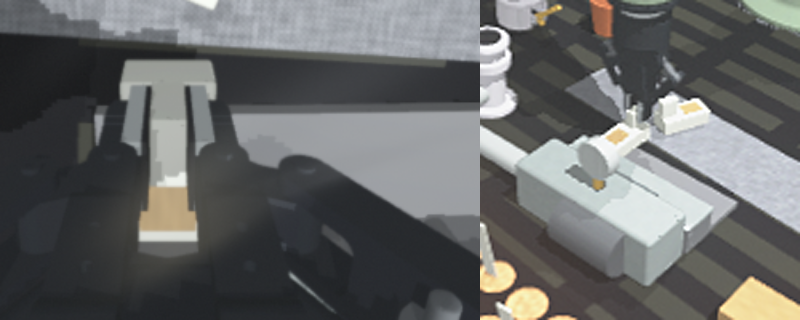

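Emit:
arm_command(
  delta_pos=[
    [0,0,0.15],
    [0,0,0.15],
    [0,0,0.15],
    [0,0,0.15],
    [0,0,0.15],
    [0,0,0.15],
    [0,0,0.1],
    [0,0,0],
  ],
  rotation=[
    [0,0,0],
    [0,0,0],
    [0,0,0],
    [0,0,0],
    [0,0,0],
    [0,0,0],
    [0,0,0],
    [0,0,0],
  ],
)

```text
clock: 20.25
position: [0.5568, 0.0618, 0.0534]
tool_rot: [-0.72, 1.569, -0.657]
force: [-0.6, 0.9, -1.7]
grip_width: 0.0113
```

```bash
python3 - <<'E'
from h import *
plan([.5792,.063,.0527],np.radians(93.65))
E
```

```text
t 20.25 pos [0.5568 0.0618 0.0534] yaw 93.6 q7 0.67 F [-0.6  0.9 -1.7] w 0.0113
 shift(tool) [ 0.03 -0.01  0.75]  rot [-0.    0.01  0.01]  shift after rot [ 0.02 -0.01  0.75]
```

Emit:
arm_command(
  delta_pos=[
    [0.04,0,0.15],
    [0,0,0.15],
    [0,0,0.15],
    [0,0,0.12],
    [0,0,0.1],
    [0,0,0.08],
    [0,0,0],
  ],
  rotation=[
    [0,0,0],
    [0,0,0],
    [0,0,0],
    [0,0,0],
    [0,0,0],
    [0,0,0],
    [0,0,0],
  ],
)

```text
clock: 20.95
position: [0.5759, 0.0629, 0.0512]
tool_rot: [-2.781, 1.561, -2.717]
force: [1.5, 0.7, 3.3]
grip_width: 0.011
```

Emit:
arm_command(
  delta_pos=[
    [0,0,0.1],
    [0,0,0.1],
    [0,0,0.1],
  ],
  rotation=[
    [0,0,0],
    [0,0,0],
    [0,0,0],
  ],
)

```text
clock: 21.25
position: [0.577, 0.0627, 0.0509]
tool_rot: [-2.822, 1.544, -2.756]
force: [-20.6, -3.2, 16.7]
grip_width: 0.0108
```

Emit:
arm_command(
  delta_pos=[
    [0,0,0],
    [0,0,0],
    [0,0,0],
    [0,0,0],
    [0,0,0],
  ],
  rotation=[
    [0,0,0],
    [0,0,0],
    [0,0,0],
    [0,0,0],
    [0,0,0],
  ],
  gripper=0.2,
)

```text
clock: 21.75
position: [0.5778, 0.0629, 0.0512]
tool_rot: [-2.818, 1.544, -2.752]
force: [0.5, -0.7, -0.1]
grip_width: 0.0343
```

Emit:
arm_command(
  delta_pos=[
    [-0.5,0,0],
    [-0.9,0,0],
    [-0.9,0,0],
    [-0.9,0,0],
    [-0.9,0,-0.5],
    [-0.9,0,-0.9],
    [-0.6,0,-0.9],
    [0,0,-0.9],
    [0,0,0],
    [0,0,0],
  ],
  rotation=[
    [0,0,0],
    [0,0,0],
    [0,0,0],
    [0,0,0],
    [0,0,0],
    [1,0,0],
    [1,0,0],
    [1,0,0],
    [1,0,0],
    [1,0,0],
  ],
)

```text
clock: 22.75
position: [0.4825, 0.0691, 0.2371]
tool_rot: [-2.231, 1.549, -2.703]
force: [0.4, 0.8, -1.2]
grip_width: 0.0345
```

```bash
python3 - <<'E'
from h import *
plan([.4765,.0682,.15],np.radians(-109))
t=grab('top','t6.png'); a=t[100:220,150:300]
cv2.imwrite('pics/c6.png',cv2.resize(a[:,:,::-1],None,fx=5,fy=5,interpolation=cv2.INTER_CUBIC))
E
```

```text
t 22.75 pos [0.4825 0.0691 0.2371] yaw 63.0 q7 0.37 F [ 0.4  0.8 -1.2] w 0.0345
 shift(tool) [ 2.91 -0.07 -0.12]  rot [28.66  0.24  0.21]  shift after rot [2.9  0.09 0.18]
```

View pics/c6.png

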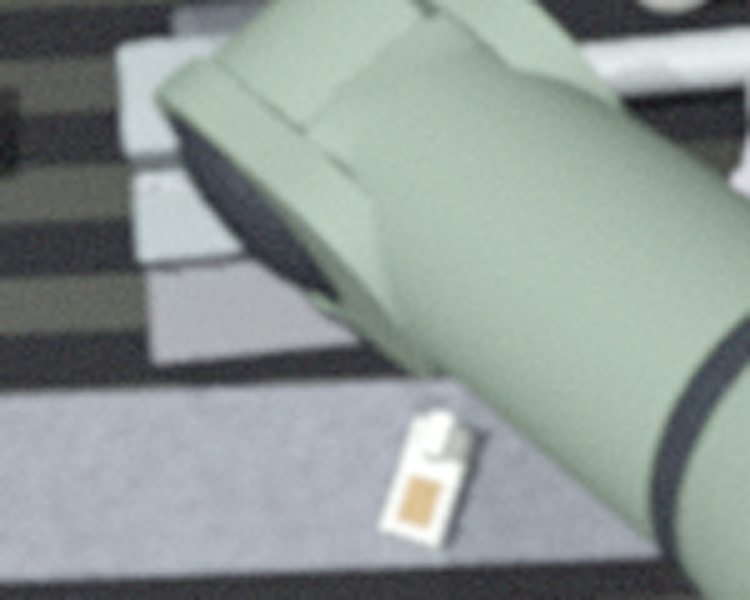

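Emit:
arm_command(
  delta_pos=[
    [0,0,0],
    [0,0,0],
    [0,0,0],
    [0,0,0],
    [0,0,0],
    [0,0,0],
    [0,0,0],
    [0,0,0],
    [0,0,0],
    [0,0,0],
  ],
  rotation=[
    [1,0,0],
    [1,0,0],
    [1,0,0],
    [1,0,0],
    [1,0,0],
    [1,0,0],
    [1,0,0],
    [1,0,0],
    [1,0,0],
    [1,0,0],
  ],
  gripper=-0.2,
)

```text
clock: 23.8
position: [0.482, 0.0724, 0.2443]
tool_rot: [-1.106, 1.553, -2.644]
force: [0.2, -1.6, -0.3]
grip_width: 0.0508
```

Emit:
arm_command(
  delta_pos=[
    [0,0,0],
    [0,0,0],
    [0,0,0],
    [0,0,0],
    [0,0,0],
    [0,0,0],
    [0,0,0],
    [0,0,0],
    [0,0,0],
    [0,0,0],
  ],
  rotation=[
    [1,0,0],
    [1,0,0],
    [1,0,0],
    [1,0,0],
    [1,0,0],
    [1,0,0],
    [1,0,0],
    [1,0,0],
    [1,0,0],
    [1,0,0],
  ],
)

```text
clock: 24.8
position: [0.4812, 0.0768, 0.2506]
tool_rot: [-0.183, 1.557, -2.78]
force: [-0.0, 0.5, 0.2]
grip_width: 0.0513
```

Emit:
arm_command(
  delta_pos=[
    [0,0,0],
    [0,0,0],
    [0,0,0],
    [0,0,0],
    [0,0,0],
    [0,0,0],
    [0,0,0],
  ],
  rotation=[
    [1,0,0],
    [1,0,0],
    [1,0,0],
    [1,0,0],
    [1,0,0],
    [0.6,0,0],
    [0,0,0],
  ],
)

```text
clock: 25.5
position: [0.4805, 0.0802, 0.2548]
tool_rot: [0.186, 1.559, -3.003]
force: [-0.2, 0.6, 0.4]
grip_width: 0.0516
```

```bash
python3 - <<'E'
from h import *
plan([.4765,.0682,.12],np.radians(-109))
p=cam('wrist'); import pickle; pickle.dump(p,open('w7.pkl','wb'))
im=grab('wrist','w7.png')[:,:,::-1]
hsv=cv2.cvtColor(np.ascontiguousarray(im),cv2.COLOR_BGR2HSV)
w=(((hsv[...,1]<40)&(hsv[...,2]>205))).astype(np.uint8)
for c in cv2.findContours(w,0,2)[0]:
    if cv2.contourArea(c)<150: continue
    r=cv2.minAreaRect(c); b=cv2.boxPoints(r); q=onz(p,b,.022)[:,:2]; print(cv2.contourArea(c),np.round(r[0],1), q.round(4).tolist())
E
```

```text
t 25.5 pos [0.4805 0.0802 0.2548] yaw -92.7 q7 -2.06 F [-0.2  0.6  0.4] w 0.0516
 shift(tool) [4.49 0.4  0.06]  rot [ 2.71  0.1  -0.04]  shift after rot [ 4.49  0.42 -0.  ]
469.5 [ 84.5 282.8] [[0.31, 0.3659], [0.3395, 0.3429], [0.3165, 0.313], [0.286, 0.3354]]
1140.5 [257.9 183.8] [[0.4245, 0.1043], [0.4906, 0.0815], [0.4797, 0.0505], [0.4125, 0.0717]]
549.5 [264.6  72.1] [[0.5996, 0.0807], [0.6011, 0.0473], [0.5725, 0.045], [0.5709, 0.0792]]
941.0 [424.7  46. ] [[0.6335, -0.0888], [0.6439, -0.126], [0.5813, -0.1555], [0.5703, -0.1165]]
3617.5 [178.8  43.5] [[0.6424, 0.2521], [0.6544, 0.0698], [0.6025, 0.0639], [0.5881, 0.2537]]
997.0 [488.4  30.8] [[0.651, -0.1627], [0.6595, -0.204], [0.5946, -0.2317], [0.5861, -0.1882]]
542.5 [466.  32.] [[0.6554, -0.1494], [0.6555, -0.1802], [0.5873, -0.1898], [0.5878, -0.1575]]
180.5 [453.    9.5] [[0.6554, -0.1389], [0.6554, -0.16], [0.6358, -0.1623], [0.636, -0.141]]
594.5 [112.   7.] [[0.6744, 0.2673], [0.6678, 0.1868], [0.654, 0.1887], [0.6604, 0.2701]]
```

Emit:
arm_command(
  delta_pos=[
    [0,0,0],
    [0,0,0],
    [0.3,0.1,0],
    [0.7,0.1,0],
    [0.7,0.1,0],
    [0.7,0.1,0],
    [0.7,0,0],
    [0.7,0,0],
    [0.7,0,0],
    [0,0,0],
  ],
  rotation=[
    [1,0.1,0],
    [1,0,0],
    [0.7,0,0],
    [0,0,0],
    [0,0,0],
    [0,0,0],
    [0,0,0],
    [0,0,0],
    [0,0,0],
    [0,0,0],
  ],
  gripper=-1,
)

```text
clock: 26.55
position: [0.4776, 0.0707, 0.1184]
tool_rot: [-2.278, 1.568, 0.563]
force: [-0.7, 0.2, -0.0]
grip_width: 0.0853
```

```bash
python3 - <<'E'
from h import *
plan([.4765,.0682,.0415],np.radians(-109))
E
```

```text
t 26.55 pos [0.4776 0.0707 0.1184] yaw -107.2 q7 -2.38 F [-0.7  0.2 -0. ] w 0.0853
 shift(tool) [2.56 0.1  0.02]  rot [ 0.29 -0.02  0.02]  shift after rot [2.56 0.09 0.01]
```

Emit:
arm_command(
  delta_pos=[
    [0.5,0.1,0],
    [0.5,0,0],
    [0.5,0,0],
    [0.5,0,0],
    [0.4,0,0],
    [0.15,0,0],
    [0,0,0],
  ],
  rotation=[
    [0.2,0,0],
    [0,0,0],
    [0,0,0],
    [0,0,0],
    [0,0,0],
    [0,0,0],
    [0,0,0],
  ],
)

```text
clock: 27.25
position: [0.4805, 0.0695, 0.0452]
tool_rot: [-2.328, 1.562, 0.505]
force: [0.5, -0.5, -0.2]
grip_width: 0.0854
```

```bash
python3 - <<'E'
from h import *
plan([.4765,.0682,.0415],np.radians(-109))
E
```

```text
t 27.25 pos [0.4805 0.0695 0.0452] yaw -107.7 q7 -2.44 F [ 0.5 -0.5 -0.2] w 0.0854
 shift(tool) [0.12 0.08 0.11]  rot [ 0.22 -0.06  0.06]  shift after rot [0.12 0.08 0.11]
```

Emit:
arm_command(
  delta_pos=[
    [0.12,0.08,0.11],
    [0,0,0],
    [0,0,0],
  ],
  rotation=[
    [0,-0.06,0],
    [0,0,0],
    [0,0,0],
  ],
)

```text
clock: 27.55
position: [0.4771, 0.0682, 0.0428]
tool_rot: [-1.692, 1.563, 1.141]
force: [-0.2, 0.3, 0.8]
grip_width: 0.0854
```

Emit:
arm_command(
  delta_pos=[
    [0,0,0],
    [0,0,0],
    [0,0,0],
    [0,0,0],
    [0,0,0],
    [0,0,0],
    [0,0,0],
    [0,0,0],
    [0,0,0],
  ],
  rotation=[
    [0,0,0],
    [0,0,0],
    [0,0,0],
    [0,0,0],
    [0,0,0],
    [0,0,0],
    [0,0,0],
    [0,0,0],
    [0,0,0],
  ],
  gripper=1,
  grip_force=40,
)

```text
clock: 28.45
position: [0.4774, 0.0682, 0.0437]
tool_rot: [-1.817, 1.563, 1.017]
force: [0.0, -0.5, 1.0]
grip_width: 0.0114
```

Emit:
arm_command(
  delta_pos=[
    [-0.5,0,0],
    [-0.8,0,0],
    [-0.8,0,0],
    [-0.8,0,0],
    [-0.5,0,0],
    [0,0,0],
    [0,0,0],
    [0,0,0],
    [0,0,0],
    [0,0,0],
  ],
  rotation=[
    [0,0,0],
    [0,0,0],
    [0,0,0],
    [-0.5,0,0],
    [-1,0,0],
    [-1,0,0],
    [-1,0,0],
    [-1,0,0],
    [-1,0,0],
    [-1,0,0],
  ],
)

```text
clock: 29.45
position: [0.4761, 0.0676, 0.1492]
tool_rot: [-2.439, 1.564, 1.1]
force: [-0.2, 0.5, -0.9]
grip_width: 0.011
```

Emit:
arm_command(
  delta_pos=[
    [0,0,0],
    [0,0,0],
    [0,0,0],
    [0,0,0],
    [0,0,0],
    [0,0,0],
    [0,0,0],
    [0,0,0],
    [0,0,0],
    [0,0,0],
  ],
  rotation=[
    [-1,0,0],
    [-1,0,0],
    [-1,0,0],
    [-1,0,0],
    [-1,0,0],
    [-1,0,0],
    [-1,0,0],
    [-1,0,0],
    [-1,0,0],
    [-1,0,0],
  ],
)

```text
clock: 30.45
position: [0.4751, 0.0669, 0.1481]
tool_rot: [3.048, 1.565, 1.396]
force: [1.3, -0.3, -1.5]
grip_width: 0.0111
```

Emit:
arm_command(
  delta_pos=[
    [0,0,0],
    [0,0,0],
    [0,0,0],
    [0,0,0],
    [0,0,0],
    [0,0,0],
    [0,0,0],
    [0,0,0],
    [0,0,0],
    [0,0,0],
  ],
  rotation=[
    [-1,0,0],
    [-1,0,0],
    [-1,0,0],
    [-1,0,0],
    [-1,0,0],
    [-1,0,0],
    [-1,0,0],
    [-1,0,0],
    [-1,0,0],
    [-1,0,0],
  ],
)

```text
clock: 31.45
position: [0.474, 0.0659, 0.1468]
tool_rot: [2.364, 1.565, 1.803]
force: [0.5, -0.2, -0.7]
grip_width: 0.0112
```

```bash
python3 - <<'E'
from h import *
# sleeve 2 pre-insert
c,s=np.cos(np.radians(3.65)),np.sin(np.radians(3.65)); R=np.array([[c,-s],[s,c]]); O=np.array([.602,.0043])
for y in (.109,.158): print(y,O+R@[-.075,y],O+R@[-.019,y])
q=O+R@[-.075,.158]
plan([q[0]-.03,q[1],.12],np.radians(93.65))
E
```

```text
0.109 [0.52021304 0.10830429] [0.57609944 0.11186933]
0.158 [0.51709363 0.1572049 ] [0.57298003 0.16076994]
t 31.45 pos [0.474  0.0659 0.1468] yaw 57.9 q7 0.07 F [ 0.5 -0.2 -0.7] w 0.0112
 shift(tool) [ 0.91  2.81 -1.25]  rot [-5.96 -0.02 -0.05]  shift after rot [0.89 3.01 0.63]
```

Emit:
arm_command(
  delta_pos=[
    [0,0,0],
    [0,0,0],
    [0,0,0],
    [0,0,0],
    [0,0,0],
    [0,0,0],
    [0,0.7,0.1],
    [0,0.8,0.1],
    [0,0.8,0.1],
    [0,0.5,0.1],
  ],
  rotation=[
    [-1,0,0],
    [-1,0,0],
    [-1,0,0],
    [-1,0,0],
    [-1,0,0],
    [-0.96,0,0],
    [0,0,0],
    [0,0,0],
    [0,0,0],
    [0,0,0],
  ],
)

```text
clock: 32.45
position: [0.4775, 0.1491, 0.1449]
tool_rot: [2.473, 1.564, 2.561]
force: [0.3, 0.5, -1.4]
grip_width: 0.0108
```

```bash
python3 - <<'E'
from h import *
plan([.5171,.1572,.0535],np.radians(93.65))
E
```

```text
t 32.45 pos [0.4775 0.1491 0.1449] yaw 95.1 q7 0.49 F [ 0.3  0.5 -1.4] w 0.0108
 shift(tool) [3.04 0.14 1.35]  rot [ 0.23 -0.05 -0.04]  shift after rot [3.05 0.18 1.33]
```

Emit:
arm_command(
  delta_pos=[
    [0,0.1,0.4],
    [0.3,0.05,0.4],
    [0.6,0,0.35],
    [0.6,0,0.1],
    [0.6,0,0],
    [0.5,0,0],
    [0.3,0,0],
    [0,0,0],
    [0,0,0],
  ],
  rotation=[
    [0.23,-0.05,-0.04],
    [0,0,0],
    [0,0,0],
    [0,0,0],
    [0,0,0],
    [0,0,0],
    [0,0,0],
    [0,0,0],
    [0,0,0],
  ],
)

```text
clock: 33.35
position: [0.5208, 0.154, 0.0505]
tool_rot: [-1.464, 1.568, -1.405]
force: [-7.4, -1.0, 18.0]
grip_width: 0.0106
```

```bash
python3 - <<'E'
from h import *
plan([.5171,.1572,.0535],np.radians(93.65))
E
```

```text
t 33.35 pos [0.5208 0.154  0.0505] yaw 93.4 q7 0.4 F [-7.4 -1.  18. ] w 0.0106
 shift(tool) [-0.1   0.11 -0.12]  rot [-0.04  0.    0.03]  shift after rot [-0.1   0.11 -0.12]
```

Emit:
arm_command(
  delta_pos=[
    [-0.12,0.11,-0.12],
    [0,0,0],
    [0,0,0],
  ],
  rotation=[
    [-0.04,0,0],
    [0,0,0],
    [0,0,0],
  ],
)

```text
clock: 33.65
position: [0.5175, 0.1565, 0.0539]
tool_rot: [-1.351, 1.568, -1.288]
force: [0.3, -0.3, -1.4]
grip_width: 0.011
```

```bash
python3 - <<'E'
from h import *
plan([.5171,.1572,.0535],np.radians(93.65))
a=grab('wrist','w8.png'); b=grab('scene','s8.png')
A=cv2.resize(a[200:384,150:410,::-1],None,fx=1.8,fy=1.8,interpolation=cv2.INTER_CUBIC)[:320]
B=cv2.resize(b[170:310,190:330,::-1],(320,320),interpolation=cv2.INTER_CUBIC)
cv2.imwrite('pics/c8.png',np.hstack([A,B]))
E
```

```text
t 33.65 pos [0.5175 0.1565 0.0539] yaw 93.6 q7 0.39 F [ 0.3 -0.3 -1.4] w 0.011
 shift(tool) [ 0.01  0.02 -0.01]  rot [-0.01  0.01  0.03]  shift after rot [ 0.01  0.02 -0.01]
```

View pics/c8.png

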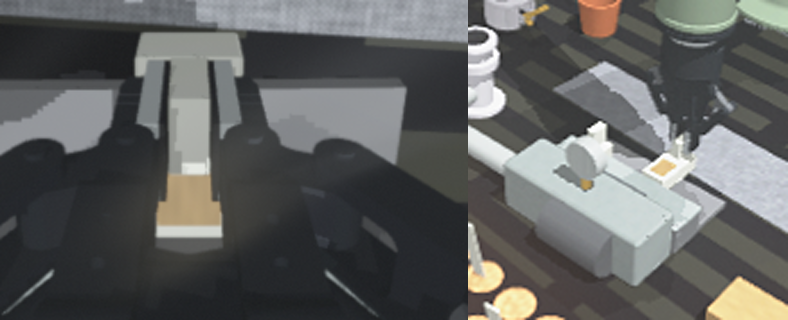

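Emit:
arm_command(
  delta_pos=[
    [0.02,0.02,0.15],
    [0,0,0.15],
    [0,0,0.15],
    [0,0,0.15],
    [0,0,0.15],
    [0,0,0.15],
    [0,0,0.1],
    [0,0,0],
  ],
  rotation=[
    [0,0,0],
    [0,0,0],
    [0,0,0],
    [0,0,0],
    [0,0,0],
    [0,0,0],
    [0,0,0],
    [0,0,0],
  ],
)

```text
clock: 34.55
position: [0.5507, 0.159, 0.0529]
tool_rot: [-1.359, 1.568, -1.297]
force: [0.4, -0.6, 0.2]
grip_width: 0.0111
```

Emit:
arm_command(
  delta_pos=[
    [0,0,0.15],
    [0,0,0.15],
    [0,0,0.15],
    [0,0,0.12],
    [0,0,0.1],
    [0,0,0.08],
    [0,0,0],
  ],
  rotation=[
    [0,0,0],
    [0,0,0],
    [0,0,0],
    [0,0,0],
    [0,0,0],
    [0,0,0],
    [0,0,0],
  ],
)

```text
clock: 35.25
position: [0.569, 0.1603, 0.0518]
tool_rot: [-2.67, 1.558, -2.606]
force: [1.4, 0.3, -0.9]
grip_width: 0.0112
```

Emit:
arm_command(
  delta_pos=[
    [0.02,0,0.1],
    [0,0,0.1],
    [0,0,0.1],
  ],
  rotation=[
    [0,0,0],
    [0,0,0],
    [0,0,0],
  ],
)

```text
clock: 35.55
position: [0.5697, 0.1603, 0.0508]
tool_rot: [-2.766, 1.542, -2.698]
force: [-28.3, -5.1, 22.3]
grip_width: 0.0111
```

Emit:
arm_command(
  delta_pos=[
    [0,0,0],
    [0,0,0],
    [0,0,0],
    [0,0,0],
    [0,0,0],
  ],
  rotation=[
    [0,0,0],
    [0,0,0],
    [0,0,0],
    [0,0,0],
    [0,0,0],
  ],
  gripper=0.2,
)

```text
clock: 36.05
position: [0.5709, 0.1604, 0.0512]
tool_rot: [-2.751, 1.543, -2.683]
force: [0.7, -0.2, 0.5]
grip_width: 0.0343
```

Emit:
arm_command(
  delta_pos=[
    [-0.5,0,0],
    [-0.9,0,0],
    [-0.9,0,0],
    [-0.9,0,0],
    [-0.9,0,-0.5],
    [-0.9,0,-0.9],
    [-0.9,0,-0.9],
    [-0.9,0,-0.5],
    [-0.9,0,0],
    [0,0,0],
  ],
  rotation=[
    [0,0,0],
    [0,0,0],
    [0,0,0],
    [0,0,0],
    [0,0,0],
    [1,0,0],
    [1,0,0],
    [1,0,0],
    [1,0,0],
    [1,0,0],
  ],
)

```text
clock: 37.05
position: [0.4883, 0.166, 0.3016]
tool_rot: [-2.224, 1.546, -2.694]
force: [1.1, 0.2, -2.0]
grip_width: 0.0341
```

```bash
python3 - <<'E'
from h import *
plan([.418,-.25,.30],np.radians(-13))
b=grab('scene','s9.png')
B=cv2.resize(b[150:310,150:330,::-1],None,fx=4,fy=3.7,interpolation=cv2.INTER_CUBIC)
cv2.imwrite('pics/c9.png',B)
E
```

```text
t 37.05 pos [0.4883 0.166  0.3016] yaw 63.1 q7 0.18 F [ 1.1  0.2 -2. ] w 0.0341
 shift(tool) [  0.25 -13.42   4.19]  rot [12.68  0.    0.25]  shift after rot [ 0.05  0.84 14.04]
```

View pics/c9.png

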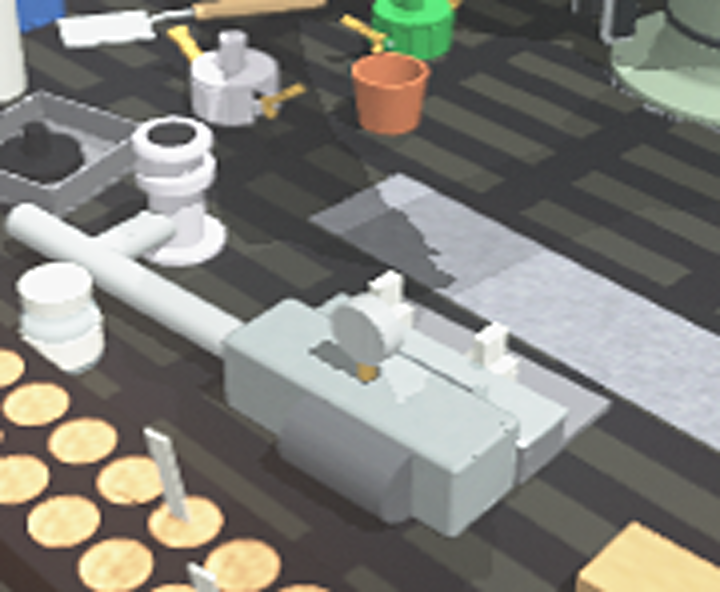

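Emit:
arm_command(
  delta_pos=[
    [0,0,0],
    [0,0,0],
    [0,0,0],
    [0,0,0],
    [0,0,0],
    [0,0,0],
    [0,0,0],
    [0,0,0],
    [0,0,0],
    [0,0,0],
  ],
  rotation=[
    [1,0,0.2],
    [1,0,0],
    [1,0,0],
    [1,0,0],
    [1,0,0],
    [1,0,0],
    [1,0,0],
    [1,0,0],
    [1,0,0],
    [1,0,0],
  ],
  gripper=-1,
)

```text
clock: 38.1
position: [0.4845, 0.1672, 0.304]
tool_rot: [-2.073, 1.557, 2.675]
force: [-0.9, 0.3, 0.3]
grip_width: 0.0851
```

```bash
python3 - <<'E'
from h import *
plan([.43,-.24,.30],np.radians(0))
E
```

```text
t 38.1 pos [0.4845 0.1672 0.304 ] yaw 2.0 q7 -0.74 F [-0.9  0.3  0.3] w 0.0851
 shift(tool) [ 0.07 -2.3  13.5 ]  rot [ 0.34 -0.06  0.12]  shift after rot [ 0.13 -1.82 13.57]
```

Emit:
arm_command(
  delta_pos=[
    [0,-0.1,0.9],
    [0,-0.15,0.9],
    [0,-0.15,1],
    [0,-0.15,1],
    [0,-0.15,1],
    [0,-0.15,1],
    [0,-0.15,1],
    [0,-0.15,1],
    [0,-0.15,1],
    [0,-0.15,1],
  ],
  rotation=[
    [0.34,0,0.1],
    [0,0,0],
    [0,0,0],
    [0,0,0],
    [0,0,0],
    [0,0,0],
    [0,0,0],
    [0,0,0],
    [0,0,0],
    [0,0,0],
  ],
)

```text
clock: 39.1
position: [0.4405, -0.1309, 0.3041]
tool_rot: [-2.67, 1.562, 2.076]
force: [0.1, 0.5, -1.1]
grip_width: 0.0851
```

Emit:
arm_command(
  delta_pos=[
    [0,-0.15,1],
    [0,-0.1,1],
    [0,0,0.8],
    [0,0,0.4],
    [0,0,0],
    [0,0,0],
  ],
  rotation=[
    [0,0,0],
    [0,0,0],
    [0,0,0],
    [0,0,0],
    [0,0,0],
    [0,0,0],
  ],
)

```text
clock: 39.7
position: [0.4342, -0.2317, 0.304]
tool_rot: [-2.558, 1.56, 2.198]
force: [0.5, -0.1, 0.1]
grip_width: 0.0857
```

```bash
python3 - <<'E'
from h import *
plan([.43,-.24,.30],np.radians(0))
p=cam('wrist'); import pickle; pickle.dump(p,open('w10.pkl','wb'))
a=grab('wrist','w10.png'); grab('top','t10.png')
E
```

```text
t 39.7 pos [ 0.4342 -0.2317  0.304 ] yaw 2.5 q7 0.15 F [ 0.5 -0.1  0.1] w 0.0857
 shift(tool) [ 0.13 -0.15  0.27]  rot [ 0.42 -0.08  0.06]  shift after rot [ 0.13 -0.14  0.28]
```

View pics/w10.png

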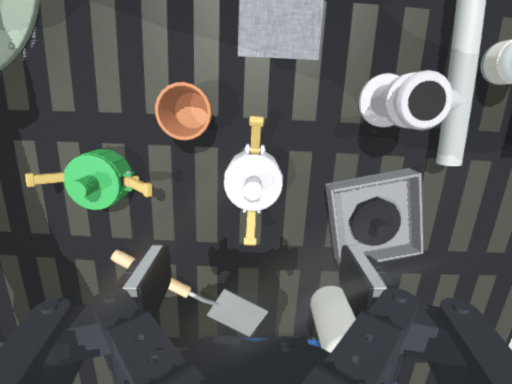

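Aluminium coupling at (253,181), arms at (256,122) and (250,240); green look-alike at (98,180); cap lies in the tray at (375,222); inlet top at (425,100).

```bash
python3 - <<'E'
from h import *
import pickle; p=pickle.load(open('w10.pkl','rb')); im=cv2.imread('pics/w10.png')
t=cam('top'); tm=cv2.imread('pics/t10.png')
print('stub top',onz(p,[(254,187)],.08).round(4),'top cam',onz(t,[(369.4,198.3)],.08).round(4))
print('arms ends',onz(p,[(256.5,121),(250.5,240)],.057).round(4))
# inlet ring: bright contour
g=cv2.cvtColor(im,cv2.COLOR_BGR2HSV); 
def body(im,x0,x1,y0,y1,p,z,thr):
    h=cv2.cvtColor(im,cv2.COLOR_BGR2HSV); m=((h[...,2]>thr)&(h[...,1]<45)).astype(np.uint8); k=np.zeros_like(m); k[y0:y1,x0:x1]=m[y0:y1,x0:x1]
    c=max(cv2.findContours(k,0,2)[0],key=cv2.contourArea); e=cv2.fitEllipse(cv2.convexHull(c)); print('ell',np.round(e[0],1),np.round(e[1],1),onz(p,[e[0]],z).round(4))
body(im,220,287,145,216,p,.046,150)
A=cv2.resize(im[60:215,215:465],None,fx=3.1,fy=3.1,interpolation=cv2.INTER_CUBIC); cv2.imwrite('pics/c10.png',A)
E
```

```text
stub top [[ 0.4351 -0.2583  0.08  ]] top cam [[ 0.4163 -0.3016  0.08  ]]
arms ends [[ 0.4347 -0.1789  0.057 ]
 [ 0.4335 -0.3432  0.057 ]]
ell [252.9 179.6] [57.4 68.5] [[ 0.4333 -0.2577  0.046 ]]
```

View pics/c10.png

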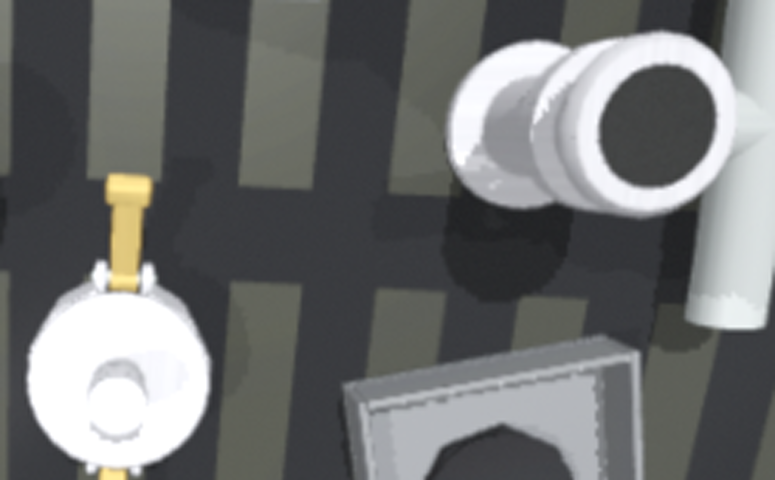

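```bash
python3 - <<'E'
from h import *
import pickle; p=pickle.load(open('w10.pkl','rb')); print(onz(p,[(427.3,100.6),(425.3,100.3)],.113).round(4), onz(p,[(252.7,190.6)],.08).round(4))
t=cam('top'); tm=cv2.imread('pics/t10.png'); h=cv2.cvtColor(tm,cv2.COLOR_BGR2HSV)
for nm,x0,x1,y0,y1,z in (('coup',330,400,165,225,.046),('inlet',285,330,105,165,.1)):
    m=((h[...,2]>150)&(h[...,1]<40)).astype(np.uint8); k=np.zeros_like(m);k[y0:y1,x0:x1]=m[y0:y1,x0:x1]
    cs=cv2.findContours(k,0,2)[0]
    for c in cs:
        if cv2.contourArea(c)>60: print(nm,cv2.boundingRect(c),onz(t,[np.array(cv2.boundingRect(c)[:2])+np.array(cv2.boundingRect(c)[2:])/2],z).round(3))
plan([.434,-.260,.15],0)
E
```

```text
[[ 0.6146 -0.1451  0.113 ]
 [ 0.6123 -0.1449  0.113 ]] [[ 0.4336 -0.2631  0.08  ]]
coup (334, 182, 32, 30) [[ 0.428 -0.254  0.046]]
coup (379, 165, 21, 60) [[ 0.429 -0.37   0.046]]
inlet (285, 105, 45, 49) [[ 0.617 -0.138  0.1  ]]
t 39.8 pos [ 0.4343 -0.2315  0.3041] yaw 2.5 q7 0.15 F [0.1 0.3 0.1] w 0.0855
 shift(tool) [ 5.13 -0.02  0.99]  rot [ 0.42 -0.08  0.06]  shift after rot [ 5.14 -0.01  0.95]
```

Emit:
arm_command(
  delta_pos=[
    [0,0,0.3],
    [0.7,0,0.4],
    [0.9,0,0.3],
    [0.9,0,0],
    [0.9,0,0],
    [0.9,0,0],
    [0.7,0,0],
    [0,0,0],
    [0,0,0],
  ],
  rotation=[
    [0.42,-0.08,0.06],
    [0,0,0],
    [0,0,0],
    [0,0,0],
    [0,0,0],
    [0,0,0],
    [0,0,0],
    [0,0,0],
    [0,0,0],
  ],
)

```text
clock: 40.7
position: [0.4387, -0.2533, 0.1521]
tool_rot: [1.249, 1.565, -0.308]
force: [1.3, -0.3, 1.1]
grip_width: 0.0855
```

```bash
python3 - <<'E'
from h import *
plan([.4335,-.261,.066],0)
E
```

```text
t 40.7 pos [ 0.4387 -0.2533  0.1521] yaw 0.8 q7 -0.03 F [ 1.3 -0.3  1.1] w 0.0855
 shift(tool) [ 2.87 -0.19  0.25]  rot [ 0.13  0.02 -0.05]  shift after rot [ 2.87 -0.17  0.26]
```

Emit:
arm_command(
  delta_pos=[
    [0.4,-0.18,0.25],
    [0.5,0,0],
    [0.5,0,0],
    [0.5,0,0],
    [0.5,0,0],
    [0.4,0,0],
    [0,0,0],
  ],
  rotation=[
    [0.13,0,-0.05],
    [0,0,0],
    [0,0,0],
    [0,0,0],
    [0,0,0],
    [0,0,0],
    [0,0,0],
  ],
)

```text
clock: 41.4
position: [0.434, -0.2633, 0.0648]
tool_rot: [0.616, 1.565, -0.958]
force: [0.5, 0.6, 1.5]
grip_width: 0.0854
```

```bash
python3 - <<'E'
from h import *
plan([.4335,-.261,.066],0)
E
```

```text
t 41.4 pos [ 0.434  -0.2633  0.0648] yaw -0.2 q7 -0.15 F [0.5 0.6 1.5] w 0.0854
 shift(tool) [-0.04 -0.02 -0.08]  rot [-0.03  0.05 -0.03]  shift after rot [-0.04 -0.02 -0.08]
```

Emit:
arm_command(
  delta_pos=[
    [-0.04,0,-0.06],
    [0,0,0],
    [0,0,0],
    [0,0,0],
    [0,0,0],
    [0,0,0],
    [0,0,0],
    [0,0,0],
    [0,0,0],
    [0,0,0],
  ],
  rotation=[
    [0,0.05,-0.03],
    [0,0,0],
    [0,0,0],
    [0,0,0],
    [0,0,0],
    [0,0,0],
    [0,0,0],
    [0,0,0],
    [0,0,0],
    [0,0,0],
  ],
  gripper=1,
  grip_force=80,
)

```text
clock: 42.4
position: [0.4342, -0.2619, 0.0678]
tool_rot: [1.133, 1.569, -0.441]
force: [-1.2, 0.6, -2.3]
grip_width: 0.0218
```

Emit:
arm_command(
  delta_pos=[
    [-0.4,0,0],
    [-0.7,0,0],
    [-0.8,0,0],
    [-0.8,0,0],
    [-0.8,0,0],
    [-0.8,0,0],
    [-0.8,0,0],
    [-0.5,0,0],
    [0,0,0],
  ],
  rotation=[
    [0,0,0],
    [0,0,0],
    [0,0,0],
    [0,0,0],
    [0,0,0],
    [0,0,0],
    [0,0,0],
    [0,0,0],
    [0,0,0],
  ],
)

```text
clock: 43.3
position: [0.4329, -0.2596, 0.2477]
tool_rot: [2.764, 1.57, 1.193]
force: [0.7, -0.2, -5.7]
grip_width: 0.0219
```

```bash
python3 - <<'E'
from h import *
plan([.613,-.145,.23],0)
p=cam('wrist'); import pickle; pickle.dump(p,open('w11.pkl','wb'))
a=grab('wrist','w11.png')
E
```

```text
t 43.3 pos [ 0.4329 -0.2596  0.2477] yaw 0.0 q7 0.09 F [ 0.7 -0.2 -5.7] w 0.0219
 shift(tool) [ 0.6   6.   -3.82]  rot [ 0.   -0.01 -0.  ]  shift after rot [ 0.59  6.   -3.82]
```

View pics/w11.png

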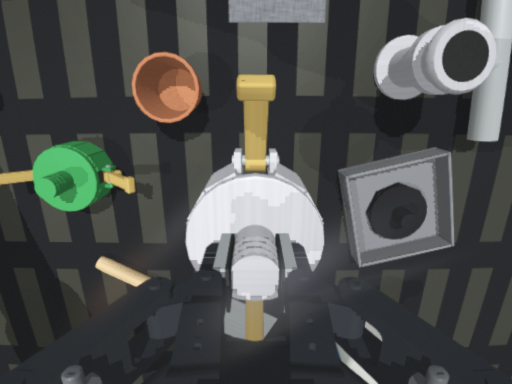

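```bash
python3 - <<'E'
from h import *
import pickle; p=pickle.load(open('w11.pkl','rb'))
print('inlet',onz(p,[(466,57)],.113).round(4))
T,R,s=tool(); a=np.linspace(0,2*np.pi,73)
for dy in (-.004,0,.004):
    z=T[2]-.0678+.046
    q=proj(p,np.c_[T[0]+.04*np.cos(a),T[1]+dy+.04*np.sin(a),0*a+z]); print(dy,q[:,0].min().round(1),q[:,0].max().round(1),q[:,1].min().round(1),q[:,1].max().round(1), 'stub top',proj(p,[[T[0],T[1]+dy,z+.034],[T[0],T[1]+dy-.012,z+.034]]).round(1).tolist())
im=cv2.imread('pics/w11.png'); print([int(x) for x in im[155:180,225].mean(1)],[int(x) for x in im[225,180:196].mean(1)],[int(x) for x in im[225,315:330].mean(1)])
print(proj(p,[[T[0]-.0175,T[1]+.036,z]]))
E
```

```text
inlet [[ 0.6149 -0.1457  0.113 ]]
-0.004 181.5 320.3 179.4 303.9 stub top [[250.1, 281.2], [250.2, 302.5]]
0 181.0 320.8 172.1 298.6 stub top [[250.0, 273.9], [250.2, 295.6]]
0.004 180.4 321.3 164.7 293.2 stub top [[250.0, 266.3], [250.1, 288.5]]
[47, 48, 46, 48, 47, 47, 49, 48, 48, 50, 64, 110, 152, 165, 166, 166, 166, 167, 167, 166, 165, 169, 194, 220, 208] [65, 65, 66, 65, 65, 72, 123, 199, 229, 235, 235, 233, 233, 233, 234, 235] [215, 214, 215, 215, 216, 216, 213, 186, 116, 61, 54, 53, 54, 56, 56]
[[217.81731733 179.44994769]]
```

Emit:
arm_command(
  delta_pos=[
    [0,0.5,-0.3],
    [0,0.7,-0.45],
    [0,0.8,-0.5],
    [0,0.8,-0.5],
    [0,0.8,-0.5],
    [0,0.8,-0.5],
    [0,0.8,-0.5],
    [0,0.5,-0.4],
    [0,0,0],
    [0,0,0],
  ],
  rotation=[
    [0,0,0],
    [0,0,0],
    [0,0,0],
    [0,0,0],
    [0,0,0],
    [0,0,0],
    [0,0,0],
    [0,0,0],
    [0,0,0],
    [0,0,0],
  ],
)

```text
clock: 44.35
position: [0.604, -0.1445, 0.2344]
tool_rot: [-1.91, 1.553, 2.802]
force: [-0.3, -0.9, -5.1]
grip_width: 0.0223
```

```bash
python3 - <<'E'
from h import *
plan([.6125,-.1445,.196],0)
E
```

```text
t 44.35 pos [ 0.604  -0.1445  0.2344] yaw 0.0 q7 -0.22 F [-0.3 -0.9 -5.1] w 0.0223
 shift(tool) [1.28 0.3  0.01]  rot [-0.   -0.06  0.16]  shift after rot [ 1.28  0.28 -0.  ]
```

Emit:
arm_command(
  delta_pos=[
    [0.4,0.28,0],
    [0.5,0,0],
    [0.35,0,0],
    [0,0,0],
    [0,0,0],
  ],
  rotation=[
    [0,-0.06,0.16],
    [0,0,0],
    [0,0,0],
    [0,0,0],
    [0,0,0],
  ],
)

```text
clock: 44.85
position: [0.6089, -0.1468, 0.1925]
tool_rot: [-1.431, 1.566, -3.004]
force: [-0.0, -0.5, -4.7]
grip_width: 0.0216
```

```bash
python3 - <<'E'
from h import *
plan([.6125,-.1445,.175],0)
b=grab('scene','s12.png'); t=grab('top','t12.png')
B=cv2.resize(b[130:240,150:250,::-1],None,fx=4,fy=4,interpolation=cv2.INTER_CUBIC)
cv2.imwrite('pics/c12.png',B)
E
```

```text
t 44.85 pos [ 0.6089 -0.1468  0.1925] yaw -0.1 q7 -0.25 F [-0.  -0.5 -4.7] w 0.0216
 shift(tool) [ 0.58  0.12 -0.08]  rot [-0.02  0.01  0.05]  shift after rot [ 0.58  0.12 -0.08]
```

View pics/c12.png

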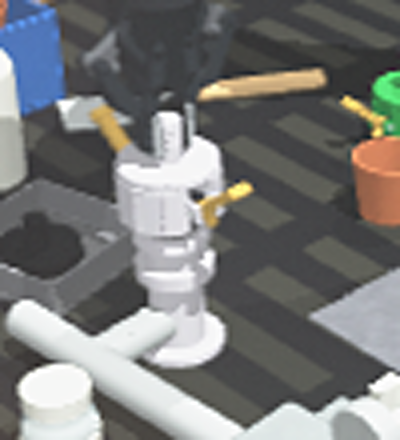

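Emit:
arm_command(
  delta_pos=[
    [0.05,0.12,-0.08],
    [0.15,0,0],
    [0.15,0,0],
    [0.15,0,0],
    [0,0,0],
  ],
  rotation=[
    [0,0,0.05],
    [0,0,0],
    [0,0,0],
    [0,0,0],
    [0,0,0],
  ],
)

```text
clock: 45.45
position: [0.6136, -0.1442, 0.1778]
tool_rot: [1.144, 1.568, -0.429]
force: [0.6, 0.1, -5.4]
grip_width: 0.0216
```

```bash
python3 - <<'E'
from h import *
plan([.6125,-.1445,.143],0)
E
```

```text
t 45.45 pos [ 0.6136 -0.1442  0.1778] yaw -0.1 q7 -0.27 F [ 0.6  0.1 -5.4] w 0.0216
 shift(tool) [ 1.16 -0.04  0.01]  rot [-0.02  0.01 -0.03]  shift after rot [ 1.16 -0.04  0.01]
```

Emit:
arm_command(
  delta_pos=[
    [0.12,-0.04,0],
    [0.15,0,0],
    [0.15,0,0],
    [0.15,0,0],
    [0,0,0],
  ],
  rotation=[
    [0,0,0],
    [0,0,0],
    [0,0,0],
    [0,0,0],
    [0,0,0],
  ],
)

```text
clock: 45.95
position: [0.6122, -0.1442, 0.1589]
tool_rot: [1.121, 1.568, -0.452]
force: [-0.1, -0.1, -4.8]
grip_width: 0.0218
```

Emit:
arm_command(
  delta_pos=[
    [0.15,0,0],
    [0.15,0,0],
    [0.15,0,0],
    [0.1,0,0],
    [0,0,0],
  ],
  rotation=[
    [0,0,0],
    [0,0,0],
    [0,0,0],
    [0,0,0],
    [0,0,0],
  ],
)

```text
clock: 46.45
position: [0.6127, -0.1444, 0.1429]
tool_rot: [1.018, 1.566, -0.555]
force: [-0.1, 0.0, -4.4]
grip_width: 0.0217
```

Emit:
arm_command(
  delta_pos=[
    [0.06,0,0],
    [0.06,0,0],
    [0.06,0,0],
    [0,0,0],
  ],
  rotation=[
    [0,0,0],
    [0,0,0],
    [0,0,0],
    [0,0,0],
  ],
)

```text
clock: 46.85
position: [0.6129, -0.1444, 0.1432]
tool_rot: [0.732, 1.563, -0.842]
force: [-0.0, -0.4, -5.4]
grip_width: 0.0212
```

Emit:
arm_command(
  delta_pos=[
    [0.12,0,0],
    [0.12,0,0],
    [0.12,0,0],
  ],
  rotation=[
    [0,0,0],
    [0,0,0],
    [0,0,0],
  ],
)

```text
clock: 47.15
position: [0.6135, -0.1446, 0.1425]
tool_rot: [0.584, 1.556, -0.992]
force: [-28.8, 1.2, 64.4]
grip_width: 0.0213
```

Emit:
arm_command(
  delta_pos=[
    [0,0,0],
    [0,0,0],
    [0,0,0],
    [0,0,0],
    [0,0,0],
  ],
  rotation=[
    [0,0,0],
    [0,0,0],
    [0,0,0],
    [0,0,0],
    [0,0,0],
  ],
  gripper=0.2,
)

```text
clock: 47.65
position: [0.6145, -0.1445, 0.1433]
tool_rot: [0.716, 1.554, -0.859]
force: [0.2, 0.0, -1.1]
grip_width: 0.0344
```

Emit:
arm_command(
  delta_pos=[
    [-0.5,0,0],
    [-0.8,0,0],
    [-0.8,0,0],
    [-0.8,0,0],
    [0,0,0],
    [0,0,0],
  ],
  rotation=[
    [0,0,0],
    [0,0,0],
    [0,0,0],
    [0,0,0],
    [0,0,0],
    [0,0,0],
  ],
  gripper=1,
)

```text
clock: 48.25
position: [0.612, -0.143, 0.2341]
tool_rot: [0.548, 1.558, -1.027]
force: [-0.2, -0.2, -4.9]
grip_width: 0.0203
```

```bash
python3 - <<'E'
from h import *
plan([.613,-.05,.20],0)
p=cam('wrist'); import pickle; pickle.dump(p,open('w13.pkl','wb'))
a=grab('wrist','w13.png'); b=grab('scene','s13.png'); h=cv2.cvtColor(a,cv2.COLOR_RGB2HSV)
m=((h[...,0]>12)&(h[...,0]<30)&(h[...,1]>100)&(h[...,2]>90)).astype(np.uint8)
for c in cv2.findContours(m,0,2)[0]:
    if cv2.contourArea(c)>60: r=cv2.minAreaRect(c); print(cv2.contourArea(c),np.round(cv2.boxPoints(r)).tolist(), onz(p,[r[0]],.11).round(3))
A=cv2.resize(a[:,100:420,::-1],(400,480)); B=cv2.resize(b[125:245,150:250,::-1],(400,480),interpolation=cv2.INTER_CUBIC)
cv2.imwrite('pics/c13.png',np.hstack([A,B]))
E
```

```text
t 48.25 pos [ 0.612  -0.143   0.2341] yaw -0.2 q7 -0.24 F [-0.2 -0.2 -4.9] w 0.0203
 shift(tool) [ 1.1   0.01 -3.11]  rot [-0.04  0.1  -0.06]  shift after rot [ 1.14  0.03 -3.1 ]
641.0 [[246.0, 289.0], [262.0, 289.0], [262.0, 340.0], [246.0, 340.0]] [[ 0.613 -0.284  0.11 ]]
64.5 [[0.0, 283.0], [0.0, 265.0], [6.0, 265.0], [6.0, 283.0]] [[ 0.352 -0.236  0.11 ]]
2102.5 [[237.0, 75.0], [273.0, 75.0], [273.0, 165.0], [237.0, 165.0]] [[ 0.615 -0.084  0.11 ]]
```

View pics/c13.png

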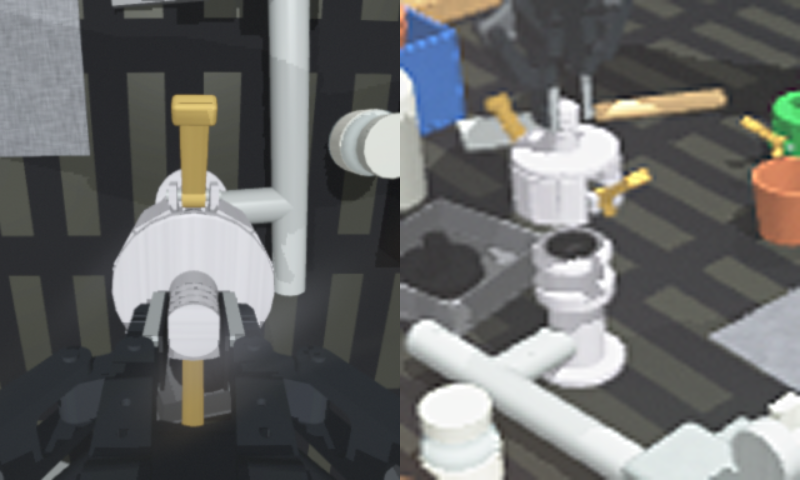

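My mistake: the fingers closed while lifting and picked the coupling up again. The arms are still raised, so I'll seat it once more and release properly.

Emit:
arm_command(
  delta_pos=[
    [0.1,0.02,0.05],
    [0.3,0,0],
    [0.4,0,0],
    [0.2,0,0],
    [0,0,0],
    [0,0,0],
  ],
  rotation=[
    [-0.04,0.1,-0.06],
    [0,0,0],
    [0,0,0],
    [0,0,0],
    [0,0,0],
    [0,0,0],
  ],
  grip_force=60,
)

```text
clock: 48.95
position: [0.6109, -0.1444, 0.1967]
tool_rot: [-1.961, 1.563, 2.752]
force: [-0.4, 1.2, -4.4]
grip_width: 0.0209
```

```bash
python3 - <<'E'
from h import *
plan([.6125,-.1445,.19],0)
a=grab('wrist','w14.png'); b=grab('scene','s14.png')
A=cv2.resize(a[:,100:420,::-1],(400,480)); B=cv2.resize(b[125:245,150:250,::-1],(400,480),interpolation=cv2.INTER_CUBIC)
cv2.imwrite('pics/c14.png',np.hstack([A,B]))
E
```

```text
t 48.95 pos [ 0.6109 -0.1444  0.1967] yaw 0.1 q7 -0.25 F [-0.4  1.2 -4.4] w 0.0209
 shift(tool) [0.22 0.06 0.01]  rot [ 0.01 -0.03  0.07]  shift after rot [0.22 0.05 0.  ]
```

Emit:
arm_command(
  delta_pos=[
    [0.12,0.06,0],
    [0.15,0,0],
    [0.15,0,0],
    [0,0,0],
  ],
  rotation=[
    [0,0,0.07],
    [0,0,0],
    [0,0,0],
    [0,0,0],
  ],
)

```text
clock: 49.45
position: [0.6134, -0.1444, 0.1843]
tool_rot: [2.135, 1.567, 0.565]
force: [-0.7, 0.1, -4.7]
grip_width: 0.0208
```

Emit:
arm_command(
  delta_pos=[
    [0.15,0,0],
    [0.15,0,0],
    [0.15,0,0],
    [0,0,0],
  ],
  rotation=[
    [0,0,0],
    [0,0,0],
    [0,0,0],
    [0,0,0],
  ],
)

```text
clock: 49.85
position: [0.6134, -0.1444, 0.1695]
tool_rot: [2.167, 1.567, 0.598]
force: [0.3, 1.2, -6.0]
grip_width: 0.0204
```

Emit:
arm_command(
  delta_pos=[
    [0.12,0,0],
    [0.12,0,0],
    [0.12,0,0],
  ],
  rotation=[
    [0,0,0],
    [0,0,0],
    [0,0,0],
  ],
)

```text
clock: 50.15
position: [0.6137, -0.1444, 0.1583]
tool_rot: [2.053, 1.567, 0.483]
force: [-0.2, -0.1, -4.1]
grip_width: 0.0208
```

Emit:
arm_command(
  delta_pos=[
    [0.12,-0.03,0],
    [0.12,0,0],
    [0.1,0,0],
  ],
  rotation=[
    [0,0,0],
    [0,0,0],
    [0,0,0],
  ],
)

```text
clock: 50.45
position: [0.6132, -0.1439, 0.1543]
tool_rot: [1.356, 1.565, -0.214]
force: [-25.8, 0.0, 51.8]
grip_width: 0.0208
```

Emit:
arm_command(
  delta_pos=[
    [0.1,0,0],
    [0.1,0,0],
  ],
  rotation=[
    [0,0,0],
    [0,0,0],
  ],
)

```text
clock: 50.65
position: [0.6131, -0.1439, 0.1543]
tool_rot: [0.965, 1.562, -0.606]
force: [-20.6, 1.3, 46.5]
grip_width: 0.0207
```

Emit:
arm_command(
  delta_pos=[
    [0,0,0],
    [0,0,0],
    [0,0,0],
    [0,0,0],
    [0,0,0],
    [0,0,0],
  ],
  rotation=[
    [0,0,0],
    [0,0,0],
    [0,0,0],
    [0,0,0],
    [0,0,0],
    [0,0,0],
  ],
  gripper=0,
)

```text
clock: 51.25
position: [0.614, -0.1439, 0.1556]
tool_rot: [1.043, 1.559, -0.528]
force: [0.2, -0.7, -0.2]
grip_width: 0.0427
```

Emit:
arm_command(
  delta_pos=[
    [-0.5,0,0],
    [-0.8,0,0],
    [-0.8,0,0],
    [-0.8,0,0],
    [-0.5,0,0],
    [0,0,0],
  ],
  rotation=[
    [0,0,0],
    [0,0,0],
    [0,0,0],
    [0,0,0],
    [0,0,0],
    [0,0,0],
  ],
)

```text
clock: 51.85
position: [0.6129, -0.1424, 0.266]
tool_rot: [1.163, 1.559, -0.407]
force: [-0.1, -0.1, 0.6]
grip_width: 0.0428
```

```bash
cat > look.py <<'E'
from h import *
def brass(n,sub=None):
    p=cam(n); a=grab(n); h=cv2.cvtColor(a,cv2.COLOR_RGB2HSV)
    m=((h[...,0]>12)&(h[...,0]<30)&(h[...,1]>100)&(h[...,2]>90)).astype(np.uint8); out=[]
    pc=proj(p,[[.613,-.145,.10]])[0]
    for c in cv2.findContours(m,0,2)[0]:
        if cv2.contourArea(c)<12: continue
        r=cv2.minAreaRect(c)
        if np.hypot(*(np.array(r[0])-pc))<150: out.append((cv2.contourArea(c),np.round(r[0],1).tolist(),np.round(cv2.boxPoints(r),1).tolist()))
    return p,out
if __name__=='__main__':
    th=lambda y,t:[.613,-.145+y*(.043+.05*np.cos(.698-t)),.095+.05*np.sin(.698-t)]
    for n in('scene','wrist'):
        p,o=brass(n); print(n); [print('  ',x) for x in o]
        for y in(1,-1): print('  pred end pts y',y,{t:proj(p,[th(y,t)])[0].round(1).tolist() for t in(0,.25,1.57,2.27)},'hinge',proj(p,[[.613,-.145+y*.043,.095]])[0].round(1))
E
python3 - <<'E'
from h import *
plan([.613,-.05,.20],0)
E
python3 look.py
```

```text
t 51.85 pos [ 0.6129 -0.1424  0.266 ] yaw 0.1 q7 -0.21 F [-0.1 -0.1  0.6] w 0.0428
 shift(tool) [ 2.19 -0.02 -3.09]  rot [ 0.01  0.05 -0.11]  shift after rot [ 2.2   0.   -3.08]
scene
   (12.0, [130.8, 262.0], [[123.0, 261.0], [138.0, 259.0], [138.5, 263.0], [123.5, 265.0]])
   (122.0, [120.5, 249.0], [[113.0, 244.0], [128.0, 244.0], [128.0, 254.0], [113.0, 254.0]])
   (31.5, [206.8, 195.4], [[199.6999969482422, 194.5], [211.60000610351562, 190.0], [214.0, 196.3000030517578], [202.0, 200.6999969482422]])
   (42.0, [177.9, 175.6], [[172.5, 172.3000030517578], [176.89999389648438, 169.39999389648438], [183.1999969482422, 178.8000030517578], [178.8000030517578, 181.8000030517578]])
   (24.0, [241.3, 157.9], [[234.89999389648438, 154.89999389648438], [239.10000610351562, 151.1999969482422], [247.60000610351562, 160.8000030517578], [243.39999389648438, 164.5]])
   (27.0, [264.9, 146.6], [[260.70001220703125, 149.5], [265.8999938964844, 141.60000610351562], [269.20001220703125, 143.8000030517578], [263.8999938964844, 151.60000610351562]])
   (241.5, [123.8, 133.4], [[97.19999694824219, 137
[... 578 characters left out ...]
, 132.0]])
  pred end pts y 1 {0: [208.6, 191.7], 0.25: [210.2, 195.5], 1.57: [208.3, 210.0], 2.27: [201.8, 208.7]} hinge [201.  195.6]
  pred end pts y -1 {0: [175.8, 172.1], 0.25: [174.9, 174.1], 1.57: [178.8, 191.1], 2.27: [185.0, 197.9]} hinge [183.9 185. ]
wrist
   (540.5, [253.5, 246.0], [[245.0, 223.0], [262.0, 223.0], [262.0, 269.0], [245.0, 269.0]])
   (760.5, [254.0, 114.0], [[244.0, 86.0], [264.0, 86.0], [264.0, 142.0], [244.0, 142.0]])
  pred end pts y 1 {0: [251.3, 96.3], 0.25: [251.3, 88.4], 1.57: [251.4, 102.3], 2.27: [251.5, 130.7]} hinge [251.5 136. ]
  pred end pts y -1 {0: [251.9, 261.5], 0.25: [251.9, 261.8], 1.57: [251.8, 227.3], 2.27: [251.7, 200.0]} hinge [251.8 215.3]
```

```bash
cat >> h.py <<'E'
def plan2(pos,tilt):
    # yaw 0, tilt deg about tool y; world-y/z unit moves in tool axes
    p,R,s=tool(); T=down(0)*Ro.from_rotvec([0,np.radians(tilt),0])
    print('t',round(s['clock'],2),'pos',p.round(4),'F',s['force'].round(1),'rot',((R.inv()*T).as_rotvec()/np.radians(6)).round(2),'shift in target tool axes',(T.inv().apply(np.array(pos)-p)/.03).round(2))
E
python3 - <<'E'
from h import *
plan2([.613,-.062,.18],-15)
print(down(0).inv().apply([0,.08,0]), (down(0)*Ro.from_rotvec([0,np.radians(-15),0])).apply([1,0,0]))
E
```

```text
t 51.95 pos [ 0.6122 -0.1426  0.2637] F [-0.5 -0.3  0.1] rot [-0.   -2.46 -0.08] shift in target tool axes [ 2.    0.03 -3.32]
[ 0.    0.   -0.08] [ 0.         -0.25881905 -0.96592583]
```

Emit:
arm_command(
  delta_pos=[
    [0,0,-0.4],
    [0,0,-0.7],
    [0,0,-0.8],
    [0,0,-0.6],
    [0,0,-0.2],
    [0,0,0],
    [0,0,0],
    [0,0,0],
  ],
  rotation=[
    [0,0,0],
    [0,0,0],
    [0,0,0],
    [0,-0.5,0],
    [0,-0.8,0],
    [0,-0.8,0],
    [0,-0.4,0],
    [0,0,0],
  ],
  gripper=1,
)

```text
clock: 52.75
position: [0.609, -0.0525, 0.2566]
tool_rot: [0.003, 1.298, -1.565]
force: [-0.3, 0.8, -0.3]
grip_width: 0.0002
```

```bash
python3 - <<'E'
from h import *
plan2([.613,-.062,.17],-15)
E
```

```text
t 52.75 pos [ 0.609  -0.0525  0.2566] F [-0.3  0.8 -0.3] rot [ 0.03  0.1  -0.02] shift in target tool axes [ 2.87  0.13 -0.44]
```

Emit:
arm_command(
  delta_pos=[
    [0.4,0.13,-0.1],
    [0.6,0,-0.1],
    [0.6,0,-0.1],
    [0.6,0,-0.1],
    [0.6,0,-0.05],
    [0,0,0],
    [0,0,0],
  ],
  rotation=[
    [0,0.1,0],
    [0,0,0],
    [0,0,0],
    [0,0,0],
    [0,0,0],
    [0,0,0],
    [0,0,0],
  ],
)

```text
clock: 53.45
position: [0.612, -0.0633, 0.1624]
tool_rot: [-0.017, 1.322, -1.589]
force: [0.1, 0.5, 0.7]
grip_width: -0.0003
```

```bash
python3 - <<'E'
from h import *
plan2([.613,-.062,.075],-15)
E
```

```text
t 53.45 pos [ 0.612  -0.0633  0.1624] F [0.1 0.5 0.7] rot [-0.01 -0.12  0.04] shift in target tool axes [ 2.8   0.03 -0.8 ]
```

Emit:
arm_command(
  delta_pos=[
    [0.3,0,-0.08],
    [0.3,0,-0.08],
    [0.3,0,-0.08],
    [0.3,0,-0.08],
    [0.3,0,-0.08],
  ],
  rotation=[
    [0,-0.1,0],
    [0,0,0],
    [0,0,0],
    [0,0,0],
    [0,0,0],
  ],
)

```text
clock: 53.95
position: [0.6135, -0.0626, 0.1148]
tool_rot: [0.002, 1.312, -1.572]
force: [0.6, 1.1, 1.5]
grip_width: 0.0
```

Emit:
arm_command(
  delta_pos=[
    [0.3,0,-0.08],
    [0.3,0,-0.08],
    [0.3,0,-0.08],
    [0.3,0,-0.08],
    [0.1,0,-0.03],
    [0,0,0],
  ],
  rotation=[
    [0,0,0],
    [0,0,0],
    [0,0,0],
    [0,0,0],
    [0,0,0],
    [0,0,0],
  ],
)

```text
clock: 54.55
position: [0.6128, -0.0624, 0.0691]
tool_rot: [-0.006, 1.312, -1.579]
force: [0.5, -1.1, 2.5]
grip_width: -0.0
```

```bash
python3 - <<'E'
from h import *
plan2([.613,-.084,.075],-15)
E
```

```text
t 54.55 pos [ 0.6128 -0.0624  0.0691] F [ 0.5 -1.1  2.5] rot [-0.02 -0.03  0.02] shift in target tool axes [-0.    0.01  0.75]
```

Emit:
arm_command(
  delta_pos=[
    [0.03,0,0.15],
    [0.03,0,0.15],
    [0.03,0,0.15],
    [0.03,0,0.15],
    [0.03,0,0.1],
    [0.0,0,0.05],
  ],
  rotation=[
    [0,0,0],
    [0,0,0],
    [0,0,0],
    [0,0,0],
    [0,0,0],
    [0,0,0],
  ],
)

```text
clock: 55.15
position: [0.613, -0.0865, 0.0712]
tool_rot: [-0.002, 1.314, -1.575]
force: [0.5, 4.8, -2.7]
grip_width: -0.0002
```

```bash
python3 - <<'E'
from h import *
plan2([.613,-.084,.072],-15)
E
python3 look.py | grep -v "^   (2.*\[1[23]\|3453" | cut -c1-260
```

```text
t 55.15 pos [ 0.613  -0.0865  0.0712] F [ 0.5  4.8 -2.7] rot [-0.02 -0.05  0.01] shift in target tool axes [-0.05  0.   -0.07]
scene
   (38.5, [178.4, 174.9], [[172.89999389648438, 171.8000030517578], [177.3000030517578, 168.60000610351562], [183.89999389648438, 177.89999389648438], [179.5, 181.10000610351562]])
   (25.0, [241.0, 158.1], [[234.89999389648438, 154.89999389648438], [238.5, 151.6999969482422], [247.0, 161.3000030517578], [243.39999389648438, 164.5]])
   (23.0, [264.9, 146.6], [[260.8999938964844, 149.8000030517578], [265.79998779296875, 141.6999969482422], [268.8999938964844, 143.5], [264.0, 151.60000610351562]])
   (110.0, [168.0, 124.1], [[151.0, 125.0], [183.5, 116.9000015258789], [185.10000610351562, 123.19999694824219], [152.60000610351562, 131.39999389648438]])
   (3538.5, [135.8, 93.2], [[93.9000015258789, 67.0999984741211], [168.89999389648438, 56.599998474121094], [177.6999969482422, 119.30000305175781], [102.69999694824219, 129.6999969482422]])
  pred end pts y 1 {0: [208.6, 191.7], 0.25: [210.2, 195.5], 1.57: [208.3, 210.0], 2.27: [201.8, 208.7]} hinge [201.  195.6]
  pred end pts y -1 {0: [175.8, 172.1], 0.25: [174.9, 174.1], 1.57: [178.8, 191.1], 2.27: [185.0, 197.9]} hinge [183.9 185. ]
wrist
   (253.5, [255.0, 326.5], [[249.0, 313.0], [261.0, 313.0], [261.0, 340.0], [249.0, 340.0]])
  pred end pts y 1 {0: [248.2, 343.1], 0.25: [248.4, 299.6], 1.57: [250.9, 216.8], 2.27: [251.7, 247.8]} hinge [250.8 322.6]
  pred end pts y -1 {0: [252.5, 483.4], 0.25: [252.7, 466.1], 1.57: [253.0, 367.1], 2.27: [252.8, 330.5]} hinge [252.3 402.7]
```

Emit:
arm_command(
  delta_pos=[
    [0.03,0,0.12],
    [0.03,0,0.12],
  ],
  rotation=[
    [0,0,0],
    [0,0,0],
  ],
)

```text
clock: 55.45
position: [0.6132, -0.0887, 0.0707]
tool_rot: [0.0, 1.321, -1.569]
force: [-1.1, 20.2, -7.8]
grip_width: -0.0001
```

Emit:
arm_command(
  delta_pos=[
    [0.03,0,0.12],
    [0.03,0,0.12],
  ],
  rotation=[
    [0,0,0],
    [0,0,0],
  ],
)

```text
clock: 55.65
position: [0.6132, -0.0894, 0.0697]
tool_rot: [0.0, 1.33, -1.564]
force: [-1.3, 17.9, -2.0]
grip_width: 0.0
```

Emit:
arm_command(
  delta_pos=[
    [0.04,0,0.18],
    [0.04,0,0.18],
  ],
  rotation=[
    [0,0,0],
    [0,0,0],
  ],
)

```text
clock: 55.85
position: [0.6134, -0.0898, 0.0695]
tool_rot: [0.005, 1.344, -1.552]
force: [-4.3, 28.4, 5.9]
grip_width: 0.0
```

Emit:
arm_command(
  delta_pos=[
    [0,0,-0.4],
    [0,0,-0.8],
    [-0.4,0,-0.5],
    [-0.9,0,0.1],
    [-0.9,0,0.2],
    [-0.9,0,0.2],
    [-0.9,0,0.2],
    [-0.9,0,0.2],
    [-0.8,0,0.2],
    [0,0,0],
  ],
  rotation=[
    [0,0,0],
    [0,0,0],
    [0,0,0],
    [0,0,0],
    [0,0,0],
    [0,0,0],
    [0,0.5,0],
    [0,1,0],
    [0,0.5,0],
    [0,0.3,0],
  ],
)

```text
clock: 56.85
position: [0.6123, -0.0314, 0.2438]
tool_rot: [3.045, 1.551, 1.499]
force: [0.7, -0.2, -0.4]
grip_width: 0.0001
```

```bash
python3 - <<'E'
from h import *
plan2([.613,-.142,.29],0)
plan2([.613,-.23,.29],15)
E
python3 look.py | grep -v "^   (2.*\[1[23]\|3453" | cut -c1-260
```

```text
t 56.85 pos [ 0.6123 -0.0314  0.2438] F [ 0.7 -0.2 -0.4] rot [ 0.24 -0.19 -0.02] shift in target tool axes [-1.54  0.02  3.69]
t 56.85 pos [ 0.6123 -0.0314  0.2438] F [ 0.7 -0.2 -0.4] rot [0.24 2.31 0.02] shift in target tool axes [-3.2   0.02  6.  ]
scene
   (48.0, [202.1, 202.9], [[198.89999389648438, 194.0], [204.10000610351562, 193.6999969482422], [205.1999969482422, 211.8000030517578], [200.0, 212.10000610351562]])
   (42.5, [179.8, 175.3], [[174.39999389648438, 172.10000610351562], [178.60000610351562, 169.10000610351562], [185.3000030517578, 178.39999389648438], [181.0, 181.39999389648438]])
   (24.0, [241.3, 157.9], [[234.89999389648438, 154.89999389648438], [239.10000610351562, 151.1999969482422], [247.60000610351562, 160.8000030517578], [243.39999389648438, 164.5]])
   (24.0, [264.9, 146.6], [[260.8999938964844, 149.8000030517578], [265.79998779296875, 141.6999969482422], [268.8999938964844, 143.5], [264.0, 151.60000610351562]])
   (113.5, [169.0, 124.0], [[153.0, 125.9000015258789], [183.39999389648438, 116.9000015258789], [184.89999389648438, 122.19999694824219], [154.5, 
[... 203 characters left out ...]
82422]])
  pred end pts y 1 {0: [208.6, 191.7], 0.25: [210.2, 195.5], 1.57: [208.3, 210.0], 2.27: [201.8, 208.7]} hinge [201.  195.6]
  pred end pts y -1 {0: [175.8, 172.1], 0.25: [174.9, 174.1], 1.57: [178.8, 191.1], 2.27: [185.0, 197.9]} hinge [183.9 185. ]
wrist
   (23.5, [251.0, 337.0], [[249.0, 334.0], [253.0, 334.0], [253.0, 340.0], [249.0, 340.0]])
   (86.0, [255.0, 229.0], [[249.0, 225.0], [261.0, 225.0], [261.0, 233.0], [249.0, 233.0]])
  pred end pts y 1 {0: [253.2, 227.4], 0.25: [253.4, 216.2], 1.57: [253.4, 207.7], 2.27: [252.9, 229.6]} hinge [252.6 249. ]
  pred end pts y -1 {0: [250.1, 366.0], 0.25: [250.1, 362.8], 1.57: [250.9, 317.0], 2.27: [251.5, 290.4]} hinge [251.1 316.8]
```

cam_a hangs vertically. Now cam_b, mirrored.

Emit:
arm_command(
  delta_pos=[
    [-0.3,0,0.3],
    [-0.4,0,0.6],
    [-0.3,0,0.9],
    [0,0,0.9],
    [0,0,0.9],
    [0,0,0.9],
    [0,0,0.9],
    [0,0,0.8],
    [0,0,0.4],
    [0,0,0],
  ],
  rotation=[
    [0.24,-0.1,0],
    [0,0,0],
    [0,0,0],
    [0,0,0],
    [0,0,0],
    [0,0,0],
    [0,0.5,0],
    [0,0.8,0],
    [0,0.8,0],
    [0,0.4,0],
  ],
)

```text
clock: 57.95
position: [0.6094, -0.2316, 0.2666]
tool_rot: [-3.082, 1.308, 1.632]
force: [-0.2, 1.0, -0.7]
grip_width: -0.0001
```

```bash
python3 - <<'E'
from h import *
plan2([.613,-.228,.17],15)
E
```

```text
t 57.95 pos [ 0.6094 -0.2316  0.2666] F [-0.2  1.  -0.7] rot [-0.   -0.01  0.15] shift in target tool axes [3.14 0.12 0.72]
```

Emit:
arm_command(
  delta_pos=[
    [0.4,0.12,0.1],
    [0.6,0,0.15],
    [0.6,0,0.15],
    [0.6,0,0.15],
    [0.6,0,0.15],
    [0.3,0,0.08],
    [0,0,0],
  ],
  rotation=[
    [0,0,0.15],
    [0,0,0],
    [0,0,0],
    [0,0,0],
    [0,0,0],
    [0,0,0],
    [0,0,0],
  ],
)

```text
clock: 58.65
position: [0.6118, -0.2246, 0.1652]
tool_rot: [-3.099, 1.31, 1.614]
force: [0.3, 0.1, 0.2]
grip_width: -0.0005
```

```bash
python3 - <<'E'
from h import *
plan2([.613,-.228,.070],15)
E
```

```text
t 58.65 pos [ 0.6118 -0.2246  0.1652] F [0.3 0.1 0.2] rot [-0.    0.02  0.11] shift in target tool axes [3.04 0.04 0.93]
```

Emit:
arm_command(
  delta_pos=[
    [0.3,0.04,0.1],
    [0.3,0,0.1],
    [0.3,0,0.09],
    [0.3,0,0.09],
    [0.3,0,0.09],
  ],
  rotation=[
    [0,0,0.1],
    [0,0,0],
    [0,0,0],
    [0,0,0],
    [0,0,0],
  ],
)

```text
clock: 59.15
position: [0.6145, -0.2265, 0.1178]
tool_rot: [3.129, 1.313, 1.559]
force: [-0.5, -1.2, 1.1]
grip_width: -0.0002
```

Emit:
arm_command(
  delta_pos=[
    [0.3,0,0.09],
    [0.3,0,0.09],
    [0.3,0,0.09],
    [0.3,0,0.09],
    [0.2,0,0.06],
    [0,0,0],
  ],
  rotation=[
    [0,0,0],
    [0,0,0],
    [0,0,0],
    [0,0,0],
    [0,0,0],
    [0,0,0],
  ],
)

```text
clock: 59.75
position: [0.6141, -0.2281, 0.0683]
tool_rot: [3.135, 1.312, 1.564]
force: [0.8, -0.4, 0.8]
grip_width: 0.0
```

```bash
python3 - <<'E'
from h import *
plan2([.613,-.203,.070],15)
E
```

```text
t 59.75 pos [ 0.6141 -0.2281  0.0683] F [ 0.8 -0.4  0.8] rot [-0.    0.03 -0.02] shift in target tool axes [ 0.16 -0.04 -0.82]
```

Emit:
arm_command(
  delta_pos=[
    [0.03,-0.03,-0.15],
    [0.03,0,-0.15],
    [0.03,0,-0.15],
    [0.03,0,-0.15],
    [0.03,0,-0.15],
  ],
  rotation=[
    [0,0,0],
    [0,0,0],
    [0,0,0],
    [0,0,0],
    [0,0,0],
  ],
)

```text
clock: 60.25
position: [0.6132, -0.2047, 0.0704]
tool_rot: [3.133, 1.314, 1.561]
force: [0.3, -2.9, -1.4]
grip_width: -0.0001
```

Emit:
arm_command(
  delta_pos=[
    [0.03,0,-0.12],
    [0.03,0,-0.12],
  ],
  rotation=[
    [0,0,0],
    [0,0,0],
  ],
)

```text
clock: 60.45
position: [0.613, -0.2002, 0.07]
tool_rot: [3.131, 1.32, 1.558]
force: [3.0, -23.7, -10.7]
grip_width: 0.0001
```

Emit:
arm_command(
  delta_pos=[
    [0.03,0,-0.14],
    [0.03,0,-0.14],
  ],
  rotation=[
    [0,0,0],
    [0,0,0],
  ],
)

```text
clock: 60.65
position: [0.6129, -0.1995, 0.0692]
tool_rot: [3.125, 1.33, 1.547]
force: [1.2, -23.7, -2.4]
grip_width: 0.0002
```

```bash
python3 look.py | sed -n 1,4p; python3 look.py | grep -E "\((.*), \[(1[789]|20)[0-9]\.|pred" | cut -c1-230; python3 -c "
from h import *
plan2([.613,-.203,.070],15)"
```

```text
scene
   (51.0, [201.6, 201.3], [[197.89999389648438, 192.10000610351562], [202.89999389648438, 191.5], [205.3000030517578, 210.5], [200.3000030517578, 211.10000610351562]])
   (23.5, [241.3, 157.9], [[234.89999389648438, 154.89999389648438], [239.10000610351562, 151.1999969482422], [247.60000610351562, 160.8000030517578], [243.39999389648438, 164.5]])
   (24.0, [264.9, 146.6], [[260.8999938964844, 149.8000030517578], [265.79998779296875, 141.6999969482422], [268.8999938964844, 143.5], [264.0, 151.60000610351562]])
   (51.0, [201.6, 201.3], [[197.89999389648438, 192.10000610351562], [202.89999389648438, 191.5], [205.3000030517578, 210.5], [200.3000030517578, 211.10000610351562]])
  pred end pts y 1 {0: [208.6, 191.7], 0.25: [210.2, 195.5], 1.57: [208.3, 210.0], 2.27: [201.8, 208.7]} hinge [201.  195.6]
  pred end pts y -1 {0: [175.8, 172.1], 0.25: [174.9, 174.1], 1.57: [178.8, 191.1], 2.27: [185.0, 197.9]} hinge [183.9 185. ]
  pred end pts y 1 {0: [245.2, -139.9], 0.25: [245.9, -127.6], 1.57: [249.0, 8.5], 2.27: [249.9, 77.6]} hinge [248.3  37.1]
  pred end pts y -1 {0: [250.9, 398.9], 0.25: [251.3, 393.9], 1.57: [251.9, 291.2], 2.27: [251.4, 229.1]} hinge [250.5 252.9]
t 60.85 pos [ 0.6128 -0.1995  0.0692] F [  2.9 -21.6  -4.9] rot [-0.07  0.2  -0.06] shift in target tool axes [-0.05  0.01  0.11]
```

Emit:
arm_command(
  delta_pos=[
    [0,0,0.4],
    [0,0,0.8],
    [-0.4,0,0.5],
    [-0.9,0,-0.1],
    [-0.9,0,-0.2],
    [-0.9,0,-0.2],
    [-0.9,0,-0.2],
    [-0.9,0,-0.2],
    [-0.8,0,-0.2],
    [0,0,0],
  ],
  rotation=[
    [0,0,0],
    [0,0,0],
    [0,0,0],
    [0,0,0],
    [0,0,0],
    [0,0,0],
    [0,-0.5,0],
    [0,-1,0],
    [0,-0.5,0],
    [0,-0.2,0],
  ],
)

```text
clock: 61.85
position: [0.6113, -0.2537, 0.2357]
tool_rot: [2.826, 1.561, 1.245]
force: [1.0, 0.2, 0.3]
grip_width: -0.0003
```

```bash
cat > ang.py <<'E'
from h import *
a=np.mean([grab('scene').astype(float) for _ in range(3)],0).astype(np.uint8); p=cam('scene'); h=cv2.cvtColor(a,cv2.COLOR_RGB2HSV)
m=((h[...,0]>10)&(h[...,0]<32)&(h[...,1]>85)&(h[...,2]>70))
k=np.zeros_like(m);k[160:220,165:220]=1; m&=k
cs=cv2.findContours(m.astype(np.uint8),0,2)[0]
for c in cs:
    if cv2.contourArea(c)<5: continue
    mm=np.zeros(m.shape,np.uint8); cv2.drawContours(mm,[c],-1,1,-1); ys,xs=np.nonzero(mm)
    rows=[(int(y),round(float(xs[ys==y].mean()),1),int((ys==y).sum())) for y in np.unique(ys)]; print(cv2.contourArea(c),rows)
for y in(1,-1):
    H=[.613,-.145+y*.043,.095]
    for t in(2.27,2.15,2.0): print(y,t,proj(p,[H,[.613,H[1]+y*.057*np.cos(.698-t),.095+.057*np.sin(.698-t)]]).round(1).tolist())
plan2([.613,-.142,.29],0)
E
python3 ang.py
```

```text
54.0 [(194, 200.0, 5), (195, 201.0, 5), (196, 201.5, 4), (197, 201.5, 4), (198, 201.5, 2), (199, 201.0, 3), (200, 201.5, 4), (201, 201.5, 4), (202, 201.5, 4), (203, 201.5, 4), (204, 201.5, 4), (205, 201.5, 4), (206, 201.5, 4), (207, 201.5, 4), (208, 202.0, 5), (209, 202.0, 5), (210, 201.5, 6), (211, 200.5, 4), (212, 200.0, 1)]
1 2.27 [[201.0, 195.6], [201.9, 210.5]]
1 2.15 [[201.0, 195.6], [203.2, 211.3]]
1 2.0 [[201.0, 195.6], [204.9, 212.0]]
-1 2.27 [[183.9, 185.0], [185.2, 199.6]]
-1 2.15 [[183.9, 185.0], [183.9, 198.7]]
-1 2.0 [[183.9, 185.0], [182.3, 197.3]]
t 62.0 pos [ 0.6097 -0.2549  0.2316] F [ 0.2 -0.9 -1. ] rot [-0.11 -0.12  0.02] shift in target tool axes [-1.95  0.11 -3.76]
```

Emit:
arm_command(
  delta_pos=[
    [-0.5,0.1,0.3],
    [-0.7,0,0.6],
    [-0.7,0,0.7],
    [-0.7,0,0.7],
    [-0.4,0,0.5],
    [0,0,0],
    [0,0,0],
  ],
  rotation=[
    [-0.1,-0.1,0],
    [0,0,0],
    [0,0,0],
    [0,0,0],
    [0,0,0],
    [0,0,0],
    [0,0,0],
  ],
)

```text
clock: 62.7
position: [0.6088, -0.3461, 0.3122]
tool_rot: [-2.419, 1.547, 2.288]
force: [-0.1, 0.6, -1.4]
grip_width: -0.0002
```

```bash
cat > angb.py <<'E'
from h import *
import sys; sg=float(sys.argv[1]) if len(sys.argv)>1 else -1
monitor.observe(); p=cam('wrist'); a=grab('wrist'); h=cv2.cvtColor(a,cv2.COLOR_RGB2HSV)
m=((h[...,0]>10)&(h[...,0]<32)&(h[...,1]>85)&(h[...,2]>60)).astype(np.uint8)
c0=proj(p,[[.613,-.145+sg*.045,.07]])[0]
for c in cv2.findContours(m,0,2)[0]:
    x,y,w,hh=cv2.boundingRect(c)
    if cv2.contourArea(c)>5 and abs(x+w/2-c0[0])<60 and abs(y+hh/2-c0[1])<110: print(cv2.contourArea(c),(x,y,w,hh))
Y=-.145+sg*.043
print('hinge',proj(p,[[.613,Y,.095]])[0].round(1),'lip of body',proj(p,[[.613,-.145+sg*.04,.121]])[0].round(1))
for t in(2.27,2.1,1.9,1.57,0):
    e=.698-t; q=[[.613,Y+sg*(r*np.cos(e)-n*np.sin(e)),.095+r*np.sin(e)+n*np.cos(e)] for r in(.01,.057) for n in(.004,-.004)]
    print(t,'rows',proj(p,q)[:,1].round(1).tolist())
plan2([.613,-.142,.29],0)
E
python3 angb.py
```

```text
256.5 (250, 16, 15, 25)
hinge [259.1  24.5] lip of body [259.1  14.3]
2.27 rows [30.8, 22.9, 39.7, 32.8]
2.1 rows [32.2, 24.8, 47.6, 41.1]
1.9 rows [33.6, 26.9, 56.2, 50.3]
1.57 rows [35.1, 30.2, 68.2, 63.5]
0 rows [27.4, 34.1, 59.9, 66.3]
t 62.75 pos [ 0.6087 -0.3462  0.3121] F [-0.2 -0.6 -0.1] rot [-0.05 -0.17  0.15] shift in target tool axes [ 0.74  0.14 -6.81]
```

Emit:
arm_command(
  delta_pos=[
    [0,0.1,-0.5],
    [0,0,-0.9],
    [0,0,-1],
    [0,0,-1],
    [0,0,-1],
    [0,0,-1],
    [0,0,-1],
    [0,0,-1],
    [0,0,-0.6],
    [0,0,0],
  ],
  rotation=[
    [0,-0.15,0.15],
    [0,0,0],
    [0,0,0],
    [0,0,0],
    [0,0,0],
    [0,0,0],
    [0,0,0],
    [0,0,0],
    [0,0,0],
    [0,0,0],
  ],
)

```text
clock: 63.75
position: [0.6073, -0.0895, 0.3018]
tool_rot: [-2.237, 1.553, 2.478]
force: [-0.4, 0.1, -0.6]
grip_width: 0.0
```

```bash
python3 angb.py 1; python3 ang.py | head -1; python3 - <<'E'
from h import *
# cartridges in scene/top: white tabs, predicted home rear-top tab points
t=cam('top'); im=grab('top','t20.png'); c,s=np.cos(np.radians(3.65)),np.sin(np.radians(3.65)); R=np.array([[c,-s],[s,c]]); O=np.array([.602,.0043])
h=cv2.cvtColor(im,cv2.COLOR_RGB2HSV); m=((h[...,2]>225)&(h[...,1]<25)).astype(np.uint8)
for y in(.06,.158):
    P=[np.r_[O+R@[x,y+dy],z] for x,dy,z in((-.028,-.017,.030),(-.028,.017,.030),(-.028,0,.056),(-.004,0,.056))]
    print(proj(t,P).round(1).tolist())
for k in cv2.findContours(m,0,2)[0]:
    b=cv2.boundingRect(k)
    if cv2.contourArea(k)>15 and 170<b[0]<260 and 90<b[1]<180: print(b,cv2.contourArea(k))
E
```

```text
191.0 (256, 167, 15, 21)
hinge [260.4 180.2] lip of body [260.5 188.8]
2.27 rows [174.9, 181.3, 166.8, 172.5]
2.1 rows [173.7, 179.8, 160.0, 165.6]
1.9 rows [172.6, 178.0, 152.6, 157.7]
1.57 rows [171.4, 175.3, 141.9, 146.1]
0 rows [178.0, 172.4, 150.9, 145.0]
t 63.8 pos [ 0.6073 -0.0908  0.3017] F [ 0.5  0.6 -0.3] rot [ 0.01 -0.1   0.14] shift in target tool axes [0.39 0.19 1.71]
54.0 [(194, 200.0, 5), (195, 201.0, 5), (196, 201.5, 4), (197, 201.5, 4), (198, 201.5, 2), (199, 201.0, 3), (200, 201.5, 4), (201, 201.5, 4), (202, 201.5, 4), (203, 201.5, 4), (204, 201.5, 4), (205, 201.5, 4), (206, 201.5, 4), (207, 201.5, 4), (208, 202.0, 5), (209, 202.0, 5), (210, 201.5, 6), (211, 200.5, 4), (212, 200.0, 1)]
[[244.1, 154.1], [232.7, 155.2], [238.0, 152.3], [237.3, 144.4]]
[[211.1, 157.4], [199.6, 158.6], [204.4, 155.7], [203.7, 147.7]]
(200, 149, 7, 10) 45.5
(233, 145, 11, 11) 56.0
(248, 113, 9, 5) 25.0
(201, 106, 8, 5) 18.0
```

```bash
python3 -c "
from h import *
print(bot.job_done(), monitor.observe()['clock'])"
```

```text
the job is handed in; nothing more can be done
the job is handed in; nothing more can be done
```

The job is handed in at about 64 s of the 210 s allowed. The dust cap is in the tray, both cartridges on the bench are home, and the coupling is down with both arms closed.

- **Dust cap:** in the grey tray, seen there in later pictures.
- **Cartridges:** only two were on the bench. I turned them half round and pushed them into sleeves 0 and 2 until they met the back wall at 20–28 N. In the last top view their rear edges are within about a pixel (3 mm) of the home position, with the tabs outside.
- **Coupling:** it had been knocked about 4 cm aside, so I found it again before gripping it. I seated it, but then closed the gripper too early and lifted it off again. I put it back with both arms raised, pressing down at about 50 N, and released it properly.
- **Cam arms:** I swung cam_a and then cam_b, pressing each at 24–28 N. The last wrist-camera readings fit cam_a at its stop (2.27 rad). cam_b is within a pixel of its stop, which I put at about 0.02–0.03 rad.

**Weaker checks:** the viewer's picture limit ran out at the reseating, so the last checks of the coupling and arms are from pixel measurements, not by eye. cam_b could not be seen from the scene camera, so it was checked by the wrist camera only. Before its insertion, the second cartridge briefly pressed on the sleeve lip at about 18 N, with no lasting effect seen.

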